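Rack the press dies in order of size

TASK

Move the four press dies from the wooden tray to the dark steel rack, one in the middle of each bay, in order of head size: the thickest head in the bay next to the raised stop block, the thinnest in the bay farthest from it. Turn each die so that its oblong foot drops fully down between the two rails and it stands upright. Leave the tin, the loupe and the blower where they are.

Things in the scene. Friction and masses are not known exactly. Their poses are not given: they have to be found in the camera images.
- die_38_center (a point): Centre, half-way up, of the press die with the thickest head: aluminium, 52 mm tall, upright, 0.15 kg. Foot: oblong with round ends, 30 (x) x 54 (y) x 12 mm high; on it, centred, a round upright head 38 mm in diameter, 12 to 52 mm above the underside; grip it about 10 mm above this point. y along the foot, z up; this point is 26 mm above the underside. A half turn looks the same.
- die_30_center (a point): Centre, half-way up, of the press die with the second thickest head: aluminium, 52 mm tall, upright, 0.15 kg. Foot: oblong with round ends, 30 (x) x 54 (y) x 12 mm high; on it, centred, a round upright head 30 mm in diameter, 12 to 52 mm above the underside; grip it about 10 mm above this point. y along the foot, z up; this point is 26 mm above the underside. A half turn looks the same.
- die_22_center (a point): Centre, half-way up, of the press die with the second thinnest head: aluminium, 52 mm tall, upright, 0.15 kg. Foot: oblong with round ends, 30 (x) x 54 (y) x 12 mm high; on it, centred, a round upright head 22 mm in diameter, 12 to 52 mm above the underside; grip it about 10 mm above this point. y along the foot, z up; this point is 26 mm above the underside. A half turn looks the same.
- die_14_center (a point): Centre, half-way up, of the press die with the thinnest head: aluminium, 52 mm tall, upright, 0.15 kg. Foot: oblong with round ends, 30 (x) x 54 (y) x 12 mm high; on it, centred, a round upright head 14 mm in diameter, 12 to 52 mm above the underside; grip it about 10 mm above this point. y along the foot, z up; this point is 26 mm above the underside. A half turn looks the same.
- wood_tray: Wooden tray, fixed, 74 x 300 mm, in which the four dies stand in a row at the start, in mixed order, about 70 mm apart and turned askew. Origin at the centre of its underside; y along its length, z up. Floor 6 mm above the origin, rim to 10 mm.
- die_rack: Dark rack, fixed, 70 (x) x 320 (y) mm; origin under its centre, y lengthways, z up. Floor at z 6 mm; two grey rails along y, tops at 14 mm, leave a channel x -23 to +23 mm. Light lines at y -70, 0, 70 part four bays, centres x 0, y -105, -35, 35, 105 mm. A foot drops in only with its long side along the rails; seated, a die's centre is at z 32 mm.
- stop_block: Raised steel stop block, fixed, 58 x 14 mm, 22 mm high, lying across one end of the rack, at y = +152 or y = -152 mm of the rack (either). Origin at the centre of its underside. The centre of the nearest bay is 47 mm from it; the others 117, 187 and 257 mm. The other end has only a thin flat dark strip, 3 mm high.
- tin_center (a point): Centre of a round pale tin, 50 mm across, 21 mm high: a bystander.
- eye_loupe_center (a point): Centre of a black eye loupe, 35 mm across, 34 mm high: a bystander.
- air_blower_center (a point): Point on the axis of a red rubber blower bulb standing upright, 50 mm above its foot (55 mm across, 101 mm high): a bystander.

How it is judged (in metres and radians):
At the end, for the whole second after the job is handed in: All dies released, at rest, upright (0.1 rad), on the rack's floor between the rails (centre 28 to 36 mm up, 11 mm off the middle line at most), long foot along the rails (0.4 rad), each 12 mm at most from its bay's distance to the stop: head 38 at 47 mm, 30 at 117, 22 at 187, 14 at 257 (horizontal distance between die_38_center and stop_block between 0.035 and 0.059 m and x of die_38_center in the frame of die_rack between -0.011 and 0.011 m and z of die_38_center in the frame of die_rack between 0.028 and 0.036 m and angle between each of die_38_center, die_30_center, die_22_center, die_14_center's own z axis and vertical below 0.1 rad and angle between the y axis of each of die_38_center, die_30_center, die_22_center, die_14_center and the y axis of die_rack, either way round below 0.4 rad and linear speed of each of die_38, die_30, die_22, die_14 below 0.02 m/s and angular speed of each of die_38, die_30, die_22, die_14 below 0.2 rad/s and horizontal distance between die_30_center and stop_block between 0.105 and 0.129 m and x of die_30_center in the frame of die_rack between -0.011 and 0.011 m and z of die_30_center in the frame of die_rack between 0.028 and 0.036 m and horizontal distance between die_22_center and stop_block between 0.175 and 0.199 m and x of die_22_center in the frame of die_rack between -0.011 and 0.011 m and z of die_22_center in the frame of die_rack between 0.028 and 0.036 m and horizontal distance between die_14_center and stop_block between 0.245 and 0.269 m and x of die_14_center in the frame of die_rack between -0.011 and 0.011 m and z of die_14_center in the frame of die_rack between 0.028 and 0.036 m); the robot touches nothing.
It fails at once if the tin is moved more than 25 mm (distance of tin_center from where it was at the start of the episode above 0.025 m).
It fails at once if the loupe is moved more than 25 mm (distance of eye_loupe_center from where it was at the start of the episode above 0.025 m).
It fails at once if the blower is moved more than 25 mm (distance of air_blower_center from where it was at the start of the episode above 0.025 m).
It also fails if it takes over 96 s, if anything falls off the work surface, if the arm or the gripper's body presses on something with over 40 N, if the wrist force passes 120 N, or if a joint passes its speed limit or range.

ROBOT

A 7-joint arm with a two-finger parallel gripper is mounted at the origin on a cart in front of the work surface, level with it; the furniture and walls round the work are solid. World frame = base frame: x ahead of the robot, y to its left, z up, the work surface at z = 0. Lengths are in mm, angles in rad, forces in N, time in s.
With the tool pointing down it reaches from about 400 to 850 mm from the base axis. Payload 4.4 kg.
Tool frame: the origin (TCP) lies on the centre line of the jaws, within the pads' length; the fingertips stand 17 mm ahead of it and the grasp point (between the pads) lies 2 mm behind it; z points along the fingers, y is the direction in which the jaws open and shut (so a half turn about z gives the same grasp; the last joint's range is limited). The gripper opens to 94 mm and grips with 3 to 60 N. Pads are 16 mm wide; open, the fingers measure 119 mm over their backs; the gripper's body (75 mm by 177 mm) begins 78 mm behind the grasp point.
Start: joints at [1.254, 0.628, 0.038, 1.517, -0.027, 0.996, -0.02], TCP at [161.344, -629.671, 222.478] pointing down, gripper open.
Joint ranges: [-3.06, 3.06], [-0.37, 2.12], [-1.25, 1.32], [0.18, 2.47], [-1.1, 4.24], [0.23, 1.98], [-2.94, 2.94]. Speed limits (rad/s): [2.57, 2.57, 3.14, 3.14, 3.14, 3.14, 3.14].

INTERFACE

Orientations are given as [roll, pitch, yaw] about the fixed x, y, z axes, in that order (R = Rz(yaw) Ry(pitch) Rx(roll)).
In Python, from plant import sensors, capture, sign_off, regions_of gives the robot as it stands.
- The arm moves only by the tool carry_out, never from a script. Its argument "motion" is a list of rows, each an object of numbers: "tx", "ty", "tz": the shift along the tool's x, y, z in cm; "ax", "ay", "az": the turn, a rotation vector about the tool's x, y, z in rad; "jaw": the closure, from 0 (fully open) to 1 (shut). In form: [{"tx": .., "ty": .., "tz": .., "ax": .., "ay": .., "az": .., "jaw": ..}, ...]. A call has 1 to 8 rows; each row is the pose to reach, as a shift and turn from the pose commanded when the call began, along the tool's axes at that moment; what a row does not reach only later rows make up. A row lasts 1/12 s, in which the tool goes at most 41.7 mm and 7.16 degrees, less where a joint would pass 70% of its speed; a pose out of reach is approached as far as the arm can. A call with a gripper value outside its range is refused whole. The fingers move at their own pace and stop on an object; the grip force is fixed at half the most. Time passes only in rows, so rows that repeat a pose let the fingers close. It gives the time, the measured TCP pose, the force and the opening at its end, in the units of the state.
- sensors.get_obs(): the state, without advancing time (a new reading comes with each control period).
- capture(name): name is "scene" or "top" or "wrist"; returns a dict with "pixels" (480x640x3 uint8, red, green, blue), "z_map" (480x640 float32, mm along the optical axis (not along the pixel's ray), 0 where there is no reading), "mtx" (3x3 intrinsics, pixels), "cam_to_world" (4x4, takes a point from camera to world coordinates). Camera axes: x right, y up, looking along -z (the intrinsics and any distortion apply to the point x, -y, -z); pixel columns grow to the right and rows downward; lengths in mm; the calibration is good to about 2 mm. The wrist camera is an equidistant fisheye: a pixel r from the principal point sees the ray r / f radians off the axis. A picture is of the moment at which its call begins.
- sign_off(): hands the job in, once; it reports no verdict.
Trained networks look in the newest picture that a camera, given by its name, has taken for a name from the list of things; names that differ only in an ending like _2 or _b are one class to them, and where a whole thing is asked for, a point or a joint stands for the part that bears it (a point fixed in the world has none). Each returns a list of dicts, best first, with "conf" (0 to 1); they miss things now and then, are a little off and sometimes report something else, mostly with a low value. They report only what shows in the picture. A call takes as long as a camera call.
- regions_of(camera, name): "mask" (480x640 bool, what is visible of it) and "point" ([column, row] in pixels, amid what is visible of it).
The state is a dict: "clock": time; "joints": joint angles; "qvel": joint speeds; "tau": joint torques, N m; "tcp_pos": TCP position; "tcp_rot": TCP orientation; "force": force on the tool from outside, world axes, zero at the start; "ft_torque": the same for the moment, N m; "gripper_width": opening from 0.0 (shut) to 1.0 (fully open).
Only numpy, scipy, OpenCV 4.12 (cv2) and the standard library are available. Lean on these libraries where they do the work, as an engineer would, in place of code of your own. Each camera call takes 0.05 s, during which the arm holds its last target.

## Working session

There is one attempt and no reset: what is moved stays moved. The work goes in short steps, Python scripts to look and compute and a tool call to move; the robot and the scene stay as the last step left them, time stands still between calls to the robot, and variables do not carry over. Pictures are saved under pics/ and viewed, and the job is handed in when it is done.

Besides the shell and the picture viewer there is one more tool, called after ">>>" by a JSON object that holds its "method" and its "body". carry_out: Moves the arm, as the interface text tells. Its arguments: {"type":"object","properties":{"motion":{"type":"array"}},"required":["motion"]}

```bash
ls; mkdir -p pics; python3 - <<'E'
from plant import sensors,capture
import cv2
print(sensors.get_obs())
for n in ['scene','top']:
    c=capture(n); cv2.imwrite(f'pics/{n}0.png',c['pixels'][:,:,::-1]); print(n,c['mtx'],c['cam_to_world'])
E
```

```text
pics
{'clock': 0.0, 'joints': array([ 1.25421078,  0.62935001,  0.03844377,  1.51835234, -0.02700973,
        0.99631513, -0.02003104]), 'qvel': array([-2.01685224e-04, -1.40212954e-03, -3.18790291e-05, -2.61777391e-04,
       -6.88227944e-04, -1.59653133e-04,  2.11672965e-05]), 'tau': array([-5.59492412e-05, -5.49724388e+01,  1.14380367e+00, -1.86637115e+01,
       -5.21517231e-02,  2.37452995e-02,  1.88083113e-04]), 'tcp_pos': array([ 161.17833372, -629.0391043 ,  221.55663824]), 'tcp_rot': array([-3.13968590e+00,  1.81673584e-05,  2.50748117e-01]), 'force': array([ 0.04467002,  0.63386282, -0.23064841]), 'ft_torque': array([-0.02957647,  0.03625554,  0.05710615]), 'gripper_width': 1.001312489962194}
scene [[506.7114609    0.         313.09256254]
 [  0.         506.7114609  235.46732068]
 [  0.           0.           1.        ]] [[ 5.20044108e-01  3.92511146e-01 -7.58609996e-01 -1.16203352e+02]
 [-8.54064020e-01  2.50759803e-01 -4.55734759e-01 -4.51774662e+02]
 [ 1.13479203e-02  8.84903679e-01  4.65635805e-01  5.18105906e+02]
 [ 0.00000000e+00  0.00000000e+00  0.00000000e+00  1.00000000e+00]]
top [[505.25297014   0.         319.73021659]
 [  0.         505.25297014 234.03345634]
 [  0.           0.           1.        ]] [[-6.11408774e-03  9.93430145e-01 -1.14276703e-01  4.80556440e+02]
 [-9.99978891e-01 -6.32533710e-03 -1.48605864e-03  1.07370341e+00]
 [-2.19913412e-03  1.14265205e-01  9.93447848e-01  1.03497182e+03]
 [ 0.00000000e+00  0.00000000e+00  0.00000000e+00  1.00000000e+00]]
```

View pics/top0.png

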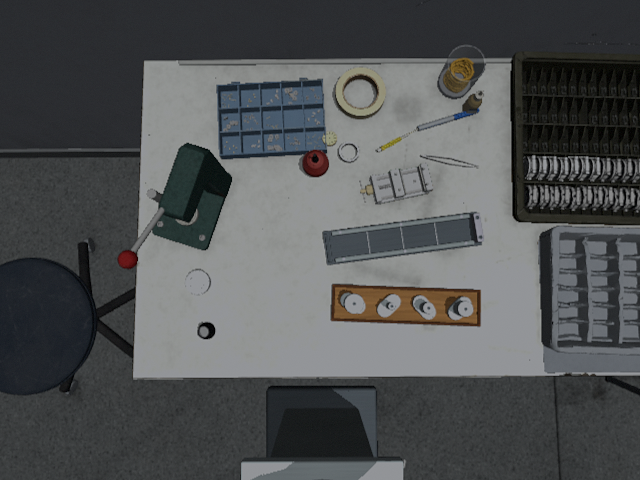

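View pics/scene0.png

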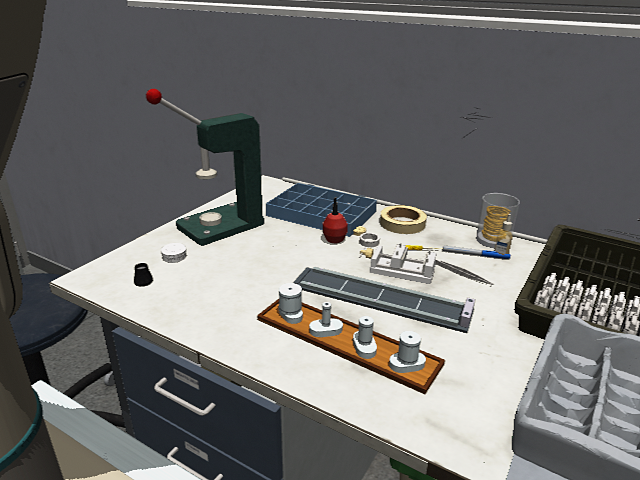

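```bash
cat > h.py <<'E'
import numpy as np,cv2
from plant import sensors,capture,sign_off,regions_of
def world(c):
    z=c['z_map'];K=c['mtx'];v,u=np.mgrid[:480,:640]
    P=np.stack([(u-K[0,2])/K[0,0]*z,-(v-K[1,2])/K[1,1]*z,-z],-1)
    T=c['cam_to_world'];W=P@T[:3,:3].T+T[:3,3]; W[z==0]=np.nan
    return W
E
python3 - <<'E'
from h import *
for cam in ['top','scene']:
    c=capture(cam);W=world(c)
    for n in ['die_38_center','die_30_center','die_22_center','die_14_center','die_rack','stop_block','wood_tray','tin_center','eye_loupe_center','air_blower_center']:
        for r in regions_of(cam,n)[:2 if 'die_' in n else 1]:
            m=r['mask'];p=W[m];p=p[~np.isnan(p[:,0])]
            if len(p)==0: print(cam,n,r['conf'],r['point'],'none');continue
            print(cam,n,round(r['conf'],2),np.round(r['point']),m.sum(),'med',np.median(p,0).round(),'lo',np.percentile(p,3,0).round(),'hi',np.percentile(p,97,0).round())
    if cam=='top':
        cv2.imwrite('pics/topz.png',cv2.resize(c['pixels'][190:340,310:500,::-1],None,fx=4,fy=4,interpolation=cv2.INTER_CUBIC))
        np.savez('top0.npz',W=W,px=c['pixels'])
E
```

```text
top die_38_center 0.86 [354. 303.] 400 med [459. -59.  57.] lo [441. -81.  15.] hi [477. -41.  61.]
top die_38_center 0.41 [387. 308.] 352 med [ 452. -130.   18.] lo [ 433. -153.   13.] hi [ 470. -112.   59.]
top die_30_center 0.8 [459. 310.] 448 med [ 447. -268.   37.] lo [ 427. -290.    6.] hi [ 467. -253.   60.]
top die_22_center 0.82 [422. 306.] 384 med [ 450. -200.   19.] lo [ 428. -223.   13.] hi [ 470. -183.   59.]
top die_14_center 0.67 [388. 307.] 377 med [ 453. -131.   18.] lo [ 433. -153.   10.] hi [ 472. -113.   59.]
top die_rack 0.64 [402. 238.] 4981 med [ 588. -162.    7.] lo [ 547. -302.    2.] hi [629. -22.  16.]
top stop_block 0.69 [476. 229.] 264 med [ 606. -313.   27.] lo [ 580. -323.    9.] hi [ 633. -306.   30.]
top wood_tray 0.89 [404. 304.] 3668 med [ 453. -167.    6.] lo [ 417. -313.    2.] hi [489. -25.  12.]
top tin_center 0.82 [197. 284.] 505 med [502. 248.  20.] lo [480. 227.   4.] hi [522. 270.  24.]
top eye_loupe_center 0.75 [206. 330.] 249 med [406. 229.  24.] lo [391. 217.   4.] hi [420. 243.  34.]
top air_blower_center 0.69 [311. 160.] 582 med [734.  
[... 412 characters left out ...]
685 med [ 448. -140.   16.] lo [ 431. -159.    5.] hi [ 477. -118.   56.]
scene die_rack 0.82 [386. 296.] 4457 med [ 587. -182.    5.] lo [ 544. -307.    0.] hi [628. -34.  12.]
scene stop_block 0.63 [467. 313.] 225 med [ 588. -320.   25.] lo [ 578. -328.    7.] hi [ 629. -313.   28.]
scene wood_tray 0.77 [354. 342.] 4287 med [ 437. -191.    4.] lo [ 411. -319.   -1.] hi [488. -28.   9.]
scene tin_center 0.83 [175. 250.] 389 med [493. 238.  17.] lo [477. 222.   1.] hi [520. 263.  19.]
scene eye_loupe_center 0.67 [143. 274.] 375 med [399. 221.  15.] lo [388. 213.  -2.] hi [415. 240.  31.]
scene air_blower_center 0.68 [335. 223.] 710 med [726.   2.  39.] lo [714. -17.   4.] hi [750.  28.  85.]
```

View pics/topz.png

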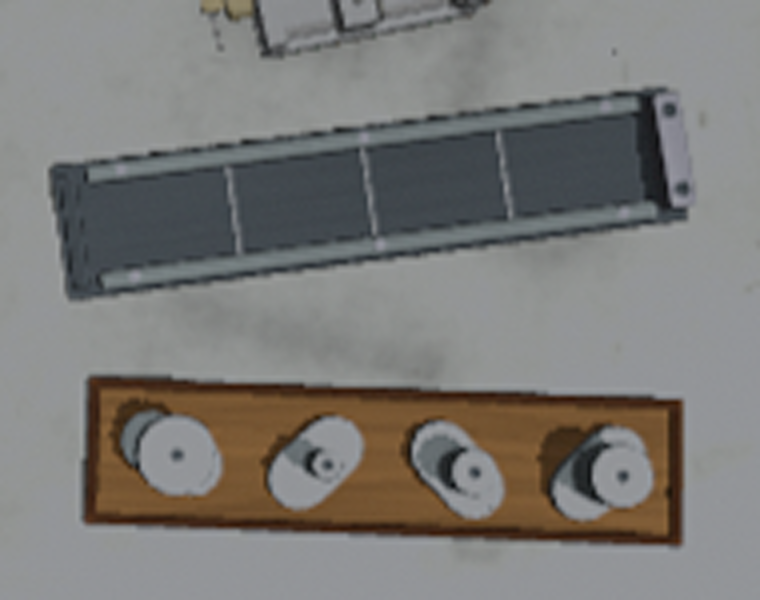

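```bash
cat > fit.py <<'E'
from h import *
from scipy.optimize import minimize
S=4
def proj(c,P):
    T=np.linalg.inv(c['cam_to_world']);Q=P@T[:3,:3].T+T[:3,3];K=c['mtx']
    return np.stack([K[0,0]*Q[:,0]/-Q[:,2]+K[0,2],K[1,1]*-Q[:,1]/-Q[:,2]+K[1,2]],1)
t=np.linspace(0,2*np.pi,48,endpoint=False)
def outline(kind,D):
    if kind=='foot':
        a=np.stack([15*np.cos(t),15*np.sin(t)+12*np.sign(np.sin(t)+1e-9)],1);z=(0,12)
    else: a=np.stack([D/2*np.cos(t),D/2*np.sin(t)],1);z=(12,52)
    return a,z
def render(c,p,D,box,z0=6):
    x,y,th=p;u0,v0,w,h=box;im=np.zeros((h*S,w*S),np.uint8)
    R=np.array([[np.cos(th),-np.sin(th)],[np.sin(th),np.cos(th)]])
    for k in ['foot','head']:
        a,zz=outline(k,D);b=a@R.T+[x,y]
        P=np.vstack([np.c_[b,np.full(len(b),z0+z)] for z in zz])
        uv=(proj(c,P)-[u0,v0]+.5)*S-.5
        cv2.fillConvexPoly(im,cv2.convexHull(np.round(uv*16).astype(np.int32)),1,shift=4)
    return im
def fit(c,mask,D,x,y):
    vs,us=np.where(mask);box=(us.min()-8,vs.min()-8,np.ptp(us)+17,np.ptp(vs)+17)
    m=mask[box[1]:box[1]+box[3],box[0]:box[0]+box[2]].astype(np.uint8)
    m=np.kron(m,np.ones((S,S),np.uint8))
    f=lambda p:1-(lambda r:(r&m).sum()/max(1,(r|m).sum()))(render(c,[p[0],p[1],p[2]],D,box))
    best=None
    for th in np.arange(0,np.pi,np.pi/6):
        s=np.array([[x,y,th],[x+6,y,th],[x,y+6,th],[x,y,th+.35]])
        r=minimize(f,[x,y,th],method='Nelder-Mead',options=dict(initial_simplex=s,xatol=.2,fatol=1e-4,maxiter=150))
        if best is None or r.fun<best.fun: best=r
    p=best.x.copy();p[2]%=np.pi
    return p,1-best.fun
E
python3 - <<'E'
from fit import *
g={38:(459,-59),30:(447,-268),22:(450,-200),14:(453,-131)}
for cam in ['top','scene']:
    c=capture(cam);W=world(c)
    for D,(x,y) in g.items():
        for r in regions_of(cam,f'die_{D}_center')[:1]:
            p,i=fit(c,r['mask'],D,x,y)
            q=W[r['mask']];q=q[q[:,2]>50]
            print(cam,D,p.round(2),round(i,3),'headtop mean',q.mean(0).round(1),len(q))
    # rack
    r=regions_of(cam,'die_rack')[0]['mask'];s=regions_of(cam,'stop_block')[0]['mask']
    Z=W[...,2];px=c['pixels'].astype(int)
    q=W[r|s];q=q[np.isfinite(q[:,0])];R=cv2.minAreaRect(q[:,:2].astype(np.float32));print('rack rect',R)
    q=W[s];q=q[q[:,2]>18];print('stop top mean',q.mean(0),cv2.minAreaRect(q[:,:2].astype(np.float32)))
    q=W[r&~s];q=q[q[:,2]>12.5 if cam=='top' else q[:,2]>9.5];np.save(f'rail_{cam}.npy',q)
E
```

```text
top 38 [457.22 -62.07   2.68] 0.926 headtop mean [457.7 -61.2  57.3] 308
top 30 [ 447.43 -274.92    0.68] 0.903 headtop mean [ 447.  -273.4   57. ] 197
top 22 [ 448.1  -204.21    2.35] 0.933 headtop mean [ 449.1 -203.1   57.2] 108
top 14 [ 453. -131.    0.] 0.0 headtop mean [nan nan nan] 0
rack rect ((589.559814453125, -164.8768310546875), (70.83380126953125, 319.63067626953125), 7.096402168273926)
stop top mean [ 607.12231931 -314.28866879   26.71559411] ((607.4835205078125, -314.79150390625), (57.086299896240234, 16.106149673461914), 9.134354591369629)
scene 38 [457.26 -64.84   2.58] 0.959 headtop mean [454.9 -66.5  54.9] 290
scene 30 [ 444.47 -278.19    0.84] 0.922 headtop mean [ 443.6 -278.3   55.2] 276
scene 22 [ 447.37 -207.66    2.3 ] 0.939 headtop mean [ 446.5 -207.7   54.8] 146
scene 14 [ 450.53 -138.02    0.78] 0.939 headtop mean [ 450.9 -137.3   54.3] 59
rack rect ((599.1190185546875, -171.549072265625), (93.92244720458984, 309.7683410644531), 7.00994873046875)
stop top mean [ 599.63765341 -319.82641145   24.99027839] ((604.6363525390625, -319.1931457519531), (55.3121452331543, 13.908785820007324), 6.519143581390381)<stdin>:9: RuntimeWarning: Mean of empty slice.
  ret = um.true_divide(
```

>>> {"method": "carry_out", "body": {"motion": [{"tx": 20, "ty": -18.5, "tz": 0, "ax": 0, "ay": 0, "az": -0.66, "jaw": 0}, {"tx": 20, "ty": -18.5, "tz": 0, "ax": 0, "ay": 0, "az": -0.66, "jaw": 0}, {"tx": 20, "ty": -18.5, "tz": 0, "ax": 0, "ay": 0, "az": -0.66, "jaw": 0}, {"tx": 20, "ty": -18.5, "tz": 0, "ax": 0, "ay": 0, "az": -0.66, "jaw": 0}, {"tx": 20, "ty": -18.5, "tz": 0, "ax": 0, "ay": 0, "az": -0.66, "jaw": 0}, {"tx": 20, "ty": -18.5, "tz": 0, "ax": 0, "ay": 0, "az": -0.66, "jaw": 0}, {"tx": 20, "ty": -18.5, "tz": 0, "ax": 0, "ay": 0, "az": -0.66, "jaw": 0}, {"tx": 20, "ty": -18.5, "tz": 0, "ax": 0, "ay": 0, "az": -0.66, "jaw": 0}]}}

```text
clock: 2.57
tcp_pos: [313.0, -395.7, 222.9]
tcp_rot: [3.141, -0.003, 0.92]
force: [0.3, 0.2, 1.3]
gripper_width: 1.001
```

```bash
cat >> h.py <<'E'
from scipy.spatial.transform import Rotation as Ro
def go(x,y,z,yaw):
    o=sensors.get_obs();R=Ro.from_euler('xyz',o['tcp_rot'])
    d=R.inv().apply(np.array([x,y,z])-o['tcp_pos'])/10
    T=Ro.from_euler('xyz',[np.pi,0,yaw]);a=(R.inv()*T).as_rotvec()
    print('t',round(o['clock'],2),'pos',o['tcp_pos'].round(1),'rot',o['tcp_rot'].round(3),'w',round(o['gripper_width'],3),'F',o['force'].round(1))
    print('shift cm',d.round(2),'turn',a.round(3),'rows',np.ceil(max(np.linalg.norm(d)/4.17,np.linalg.norm(a)/.125)))
E
python3 -c "
from h import *
go(452,-170,222,1.57)"
```

```text
t 2.57 pos [ 313.  -395.7  222.9] rot [ 3.141e+00 -3.000e-03  9.200e-01] w 1.001 F [0.3 0.2 1.3]
shift cm [26.37 -2.62  0.18] turn [ 0.001 -0.003 -0.65 ] rows 7.0
```

>>> {"method": "carry_out", "body": {"motion": [{"tx": 26.4, "ty": -2.6, "tz": 0, "ax": 0, "ay": 0, "az": -0.65, "jaw": 0}, {"tx": 26.4, "ty": -2.6, "tz": 0, "ax": 0, "ay": 0, "az": -0.65, "jaw": 0}, {"tx": 26.4, "ty": -2.6, "tz": 0, "ax": 0, "ay": 0, "az": -0.65, "jaw": 0}, {"tx": 26.4, "ty": -2.6, "tz": 0, "ax": 0, "ay": 0, "az": -0.65, "jaw": 0}, {"tx": 26.4, "ty": -2.6, "tz": 0, "ax": 0, "ay": 0, "az": -0.65, "jaw": 0}, {"tx": 26.4, "ty": -2.6, "tz": 0, "ax": 0, "ay": 0, "az": -0.65, "jaw": 0}, {"tx": 26.4, "ty": -2.6, "tz": 0, "ax": 0, "ay": 0, "az": -0.65, "jaw": 0}, {"tx": 26.4, "ty": -2.6, "tz": 0, "ax": 0, "ay": 0, "az": -0.65, "jaw": 0}]}}

```text
clock: 3.23
tcp_pos: [453.3, -172.8, 222.9]
tcp_rot: [3.139, -0.001, 1.567]
force: [-0.2, 0.1, 0.7]
gripper_width: 0.999
```

```bash
python3 -c "
from h import *
go(452,-170,222,1.57)
c=capture('wrist');print(c['mtx'],c['cam_to_world']);cv2.imwrite('pics/w1.png',c['pixels'][:,:,::-1])
go(452,-170,222,1.57)
np.savez('w1.npz',**c)"
```

```text
t 3.23 pos [ 453.3 -172.8  222.9] rot [ 3.139e+00 -1.000e-03  1.567e+00] w 0.999 F [-0.2  0.1  0.7]
shift cm [ 0.28 -0.13  0.09] turn [ 0.003 -0.001 -0.003] rows 1.0
[[371.64829954   0.         320.67843479]
 [  0.         371.64829954 240.61204561]
 [  0.           0.           1.        ]] [[ 9.99985817e-01  5.01690672e-03 -1.78800107e-03  4.52114437e+02]
 [-4.46858221e-03  9.72973796e-01  2.30872312e-01 -1.05825407e+02]
 [ 2.89794304e-03 -2.30861047e-01  9.72982414e-01  3.85303384e+02]
 [ 0.00000000e+00  0.00000000e+00  0.00000000e+00  1.00000000e+00]]
t 3.28 pos [ 451.5 -175.5  222.6] rot [3.141 0.    1.564] w 0.996 F [ 0.1  0.3 -0.2]
shift cm [0.55 0.04 0.06] turn [ 0.001  0.    -0.006] rows 1.0
```

View pics/w1.png

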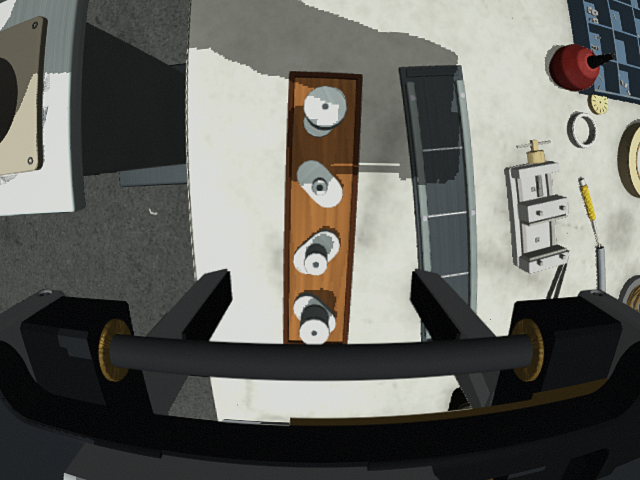

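```bash
python3 - <<'E'
import fit
from fit import *
def fproj(c,P):
    T=np.linalg.inv(c['cam_to_world']);Q=P@T[:3,:3].T+T[:3,3];K=c['mtx']
    a,b,z=Q[:,0],-Q[:,1],-Q[:,2];r=np.hypot(a,b);th=np.arctan2(r,z);k=K[0,0]*th/np.maximum(r,1e-9)
    return np.stack([a*k+K[0,2],b*k+K[1,2]],1)
fit.proj=fproj
g={38:(457,-63),30:(446,-276),22:(448,-206),14:(451,-135)}
ps=[]
for i in range(1):
    c=capture('wrist')
    for D,(x,y) in g.items():
        for r in regions_of('wrist',f'die_{D}_center')[:2]:
            print(D,round(r['conf'],2),np.round(r['point']),[v.round(2) for v in fit.fit(c,r['mask'],D,x,y)])
    z=c['z_map'];v,u=np.mgrid[:480,:640];K=c['mtx']
    a=(u-K[0,2])/K[0,0];b=(v-K[1,2])/K[0,0];th=np.hypot(a,b)
    k=z*np.tan(th)/np.maximum(th,1e-9)
    P=np.stack([a*k,-b*k,-z],-1)@c['cam_to_world'][:3,:3].T+c['cam_to_world'][:3,3]
    m=regions_of('wrist','die_rack')[0]['mask'];q=P[m]
    for lo,hi in((4,8),(12,17)):
        s=q[(q[:,2]>lo)&(q[:,2]<hi)];print(lo,len(s),cv2.minAreaRect(s[:,:2].astype(np.float32)))
    # divider lines & known: project bay lines of the estimated rack and draw
    im=c['pixels'][:,:,::-1].copy()
    for cx,cy,col in((589.6,-164.9,(0,0,255)),(588,-168,(0,255,0))):
        y=0.124;ex=np.array([np.cos(y),np.sin(y)]);ey=np.array([-np.sin(y),np.cos(y)])
        for t in(-70,0,70):
            L=np.array([np.r_[np.array([cx,cy])+ex*s+ey*t,6] for s in(-23,23)])
            p=fproj(c,L);cv2.line(im,*[tuple(int(i) for i in np.round(w)) for w in p],col,1)
        for s in(-35,35):
            p=fproj(c,np.array([np.r_[np.array([cx,cy])+ex*s+ey*t,0 if s>0 else 14] for t in(-150,-75,0,75,150)]))
            cv2.polylines(im,[np.round(p).astype(np.int32)],False,col,1)
    cv2.imwrite('pics/w2.png',cv2.resize(im[50:350,270:500],None,fx=2,fy=2))
    # ic top view
E
```

```text
Traceback (most recent call last):
AttributeError: 'function' object has no attribute 'fit'
```

```bash
cat > wr.py <<'E'
import fit as F
from fit import *
def fproj(c,P):
    T=np.linalg.inv(c['cam_to_world']);Q=P@T[:3,:3].T+T[:3,3];K=c['mtx']
    a,b,z=Q[:,0],-Q[:,1],-Q[:,2];r=np.hypot(a,b);th=np.arctan2(r,z);k=K[0,0]*th/np.maximum(r,1e-9)
    return np.stack([a*k+K[0,2],b*k+K[1,2]],1)
E
cat > run1.py <<'E'
import fit as Fm
from wr import fproj
import numpy as np,cv2
from h import *
Fm.proj=fproj
g={38:(457,-63),30:(446,-276),22:(448,-206),14:(451,-135)}
c=capture('wrist')
for D,(x,y) in g.items():
    for r in regions_of('wrist',f'die_{D}_center')[:2]:
        print(D,round(r['conf'],2),np.round(r['point']),[np.round(v,2) for v in Fm.fit(c,r['mask'],D,x,y)])
z=c['z_map'];v,u=np.mgrid[:480,:640];K=c['mtx']
a=(u-K[0,2])/K[0,0];b=(v-K[1,2])/K[0,0];th=np.hypot(a,b)
k=z*np.tan(th)/np.maximum(th,1e-9)
P=np.stack([a*k,-b*k,-z],-1)@c['cam_to_world'][:3,:3].T+c['cam_to_world'][:3,3]
m=regions_of('wrist','die_rack')[0]['mask'];q=P[m]
for lo,hi in((4,8),(12,17)):
    s=q[(q[:,2]>lo)&(q[:,2]<hi)];print(lo,len(s),cv2.minAreaRect(s[:,:2].astype(np.float32)))
im=c['pixels'][:,:,::-1].copy()
im=cv2.resize(im,None,fx=3,fy=3,interpolation=cv2.INTER_CUBIC)
for cx,cy,col in((589.6,-164.9,(0,0,255)),(588,-168,(0,255,0))):
    y=0.124;ex=np.array([np.cos(y),np.sin(y)]);ey=np.array([-np.sin(y),np.cos(y)])
    for t in(-70,0,70):
        L=np.array([np.r_[np.array([cx,cy])+ex*s+ey*t,6] for s in(-23,23)])
        p=fproj(c,L)*3;cv2.line(im,*[tuple(int(i) for i in np.round(w)) for w in p],col,1)
    for s in(-23,23):
        p=fproj(c,np.array([np.r_[np.array([cx,cy])+ex*s+ey*t,14] for t in(-150,-75,0,75,150)]))*3
        cv2.polylines(im,[np.round(p).astype(np.int32)],False,col,1)
cv2.imwrite('pics/w2.png',im[300:880,1150:1450])
E
python3 run1.py
```

```text
38 0.96 [331. 106.] [array([456.9 , -63.32,   2.65]), np.float64(0.96)]
38 0.35 [324. 202.] [array([ 467.05, -105.03,    1.1 ]), np.float64(0.13)]
30 0.64 [319. 313.] [array([ 445.42, -276.02,    0.73]), np.float64(0.94)]
22 0.88 [320. 248.] [array([ 447.38, -205.6 ,    2.28]), np.float64(0.95)]
14 0.74 [321. 176.] [array([ 451.52, -134.83,    0.72]), np.float64(0.95)]
4 9659 ((587.385498046875, -164.44696044921875), (71.02204132080078, 315.6004943847656), 6.963077545166016)
12 3387 ((587.0738525390625, -161.77320861816406), (64.9437026977539, 273.9947814941406), 6.939031600952148)
```

View pics/w2.png

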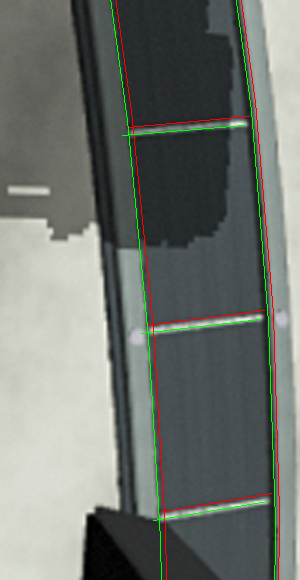

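```bash
python3 -c "
from h import *
go(445.6,-276.2,130,1.88)"
```

```text
t 3.68 pos [ 450.  -177.4  222.5] rot [-3.141  0.     1.559] w 1.0 F [ 0.9 -0.5  1. ]
shift cm [-9.88 -0.32  9.25] turn [-0.     0.    -0.321] rows 4.0
```

>>> {"method": "carry_out", "body": {"motion": [{"tx": -9.9, "ty": -0.3, "tz": 9.2, "ax": 0, "ay": 0, "az": -0.32, "jaw": 0.35}, {"tx": -9.9, "ty": -0.3, "tz": 9.2, "ax": 0, "ay": 0, "az": -0.32, "jaw": 0.35}, {"tx": -9.9, "ty": -0.3, "tz": 9.2, "ax": 0, "ay": 0, "az": -0.32, "jaw": 0.35}, {"tx": -9.9, "ty": -0.3, "tz": 9.2, "ax": 0, "ay": 0, "az": -0.32, "jaw": 0.35}, {"tx": -9.9, "ty": -0.3, "tz": 9.2, "ax": 0, "ay": 0, "az": -0.32, "jaw": 0.35}, {"tx": -9.9, "ty": -0.3, "tz": 9.2, "ax": 0, "ay": 0, "az": -0.32, "jaw": 0.35}, {"tx": -9.9, "ty": -0.3, "tz": 9.2, "ax": 0, "ay": 0, "az": -0.32, "jaw": 0.35}, {"tx": -9.9, "ty": -0.3, "tz": 9.2, "ax": 0, "ay": 0, "az": -0.32, "jaw": 0.35}]}}

```text
clock: 4.35
tcp_pos: [447.8, -273.9, 132.0]
tcp_rot: [3.14, 0.001, 1.883]
force: [0.2, 0.2, 0.1]
gripper_width: 0.649
```

```bash
python3 -c "
from h import *
go(445.6,-276.2,43,1.88)
c=capture('wrist');cv2.imwrite('pics/w3.png',c['pixels'][:,:,::-1])
go(445.6,-276.2,43,1.88)"
```

```text
t 4.35 pos [ 447.8 -273.9  132. ] rot [3.140e+00 1.000e-03 1.883e+00] w 0.649 F [0.2 0.2 0.1]
shift cm [-0.14 -0.3   8.9 ] turn [0.002 0.001 0.003] rows 3.0
t 4.4 pos [ 447.7 -274.1  131.9] rot [3.140e+00 1.000e-03 1.883e+00] w 0.65 F [0.1 0.3 0.1]
shift cm [-0.12 -0.28  8.89] turn [0.002 0.001 0.003] rows 3.0
```

View pics/w3.png

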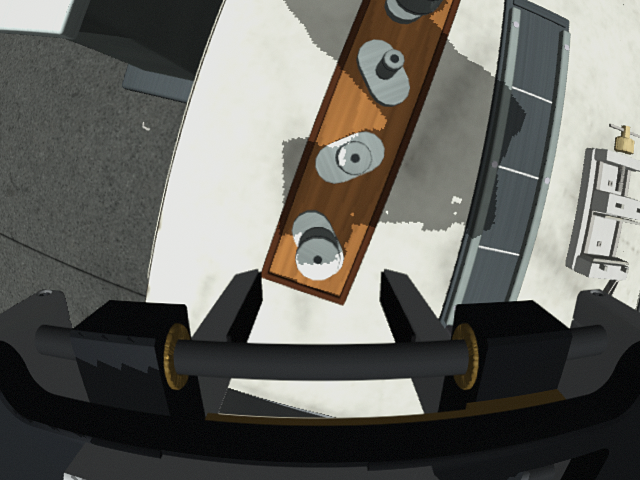

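>>> {"method": "carry_out", "body": {"motion": [{"tx": -0.1, "ty": -0.2, "tz": 3, "ax": 0, "ay": 0, "az": 0, "jaw": 0.35}, {"tx": -0.1, "ty": -0.2, "tz": 6, "ax": 0, "ay": 0, "az": 0, "jaw": 0.35}, {"tx": -0.1, "ty": -0.2, "tz": 8.8, "ax": 0, "ay": 0, "az": 0, "jaw": 0.35}, {"tx": -0.1, "ty": -0.2, "tz": 8.8, "ax": 0, "ay": 0, "az": 0, "jaw": 0.35}, {"tx": -0.1, "ty": -0.2, "tz": 8.8, "ax": 0, "ay": 0, "az": 0, "jaw": 0.35}, {"tx": -0.1, "ty": -0.2, "tz": 8.8, "ax": 0, "ay": 0, "az": 0, "jaw": 1}, {"tx": -0.1, "ty": -0.2, "tz": 8.8, "ax": 0, "ay": 0, "az": 0, "jaw": 1}, {"tx": -0.1, "ty": -0.2, "tz": 8.8, "ax": 0, "ay": 0, "az": 0, "jaw": 1}]}}

```text
clock: 5.07
tcp_pos: [446.1, -277.4, 44.3]
tcp_rot: [3.139, 0.002, 1.881]
force: [-0.1, 0.1, -0.2]
gripper_width: 0.477
```

>>> {"method": "carry_out", "body": {"motion": [{"jaw": 1}, {"jaw": 1}, {"tz": -2, "jaw": 1}, {"tz": -6, "jaw": 1}, {"tz": -8, "jaw": 1}, {"tz": -8, "jaw": 1}, {"tz": -8, "jaw": 1}]}}

```text
invalid input at $.motion[0]: expected keys tx, ty, tz, ax, ay, az, jaw
```

```bash
python3 -c "
from h import *
go(592.3,-201.2,125,1.26)
c=capture('wrist');cv2.imwrite('pics/w4.png',c['pixels'][:,:,::-1])
go(592.3,-201.2,125,1.26)"
```

```text
t 5.07 pos [ 446.1 -277.4   44.3] rot [3.139e+00 2.000e-03 1.881e+00] w 0.477 F [-0.1  0.1 -0.2]
shift cm [ 2.78 16.26 -8.04] turn [0.003 0.002 0.621] rows 5.0
t 5.12 pos [ 445.8 -277.4   44. ] rot [3.140e+00 2.000e-03 1.881e+00] w 0.43 F [-0.4  1.5  0.6]
shift cm [ 2.77 16.29 -8.08] turn [0.002 0.001 0.621] rows 5.0
```

View pics/w4.png

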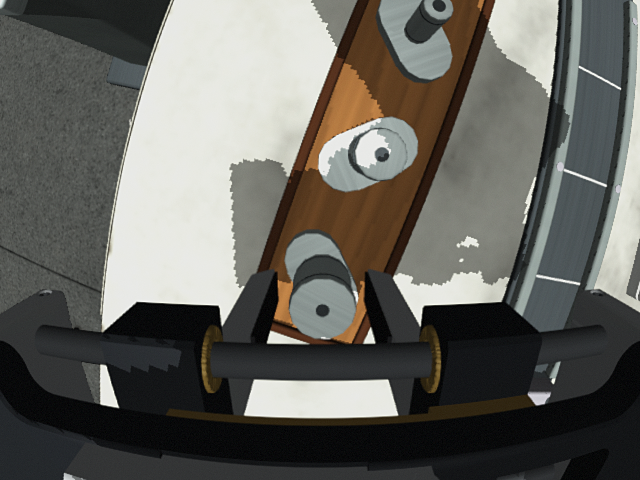

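Jaws are closing around the head. Close fully, then lift.

>>> {"method": "carry_out", "body": {"motion": [{"tx": 0, "ty": 0, "tz": 0, "ax": 0, "ay": 0, "az": 0, "jaw": 1}, {"tx": 0, "ty": 0, "tz": 0, "ax": 0, "ay": 0, "az": 0, "jaw": 1}, {"tx": 0, "ty": 0, "tz": 0, "ax": 0, "ay": 0, "az": 0, "jaw": 1}, {"tx": 0, "ty": 0, "tz": 0, "ax": 0, "ay": 0, "az": 0, "jaw": 1}, {"tx": 0, "ty": 0, "tz": -2.5, "ax": 0, "ay": 0, "az": 0, "jaw": 1}, {"tx": 0, "ty": 0, "tz": -5.5, "ax": 0, "ay": 0, "az": 0, "jaw": 1}, {"tx": 0, "ty": 0, "tz": -8, "ax": 0, "ay": 0, "az": 0, "jaw": 1}, {"tx": 0, "ty": 0, "tz": -8, "ax": 0, "ay": 0, "az": 0, "jaw": 1}]}}

```text
clock: 5.78
tcp_pos: [447.3, -278.0, 126.4]
tcp_rot: [3.137, 0.005, 1.881]
force: [0.5, -0.2, -0.9]
gripper_width: 0.315
```

```bash
python3 -c "
from h import *
c=capture('wrist');cv2.imwrite('pics/w5.png',c['pixels'][:,:,::-1])
go(592.3,-201.2,125,1.26)"
```

```text
t 5.83 pos [ 446.2 -277.7  124.4] rot [3.139e+00 3.000e-03 1.880e+00] w 0.31 F [-0.1 -1.1 -1.7]
shift cm [ 2.84 16.24 -0.02] turn [0.004 0.002 0.62 ] rows 5.0
```

View pics/w5.png

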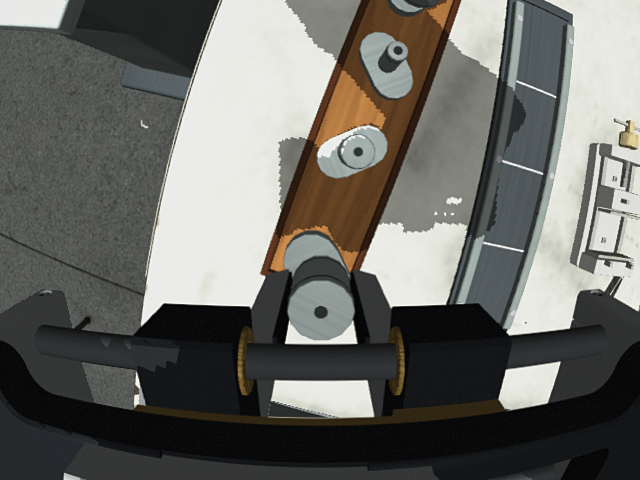

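>>> {"method": "carry_out", "body": {"motion": [{"tx": 2.7, "ty": 16.2, "tz": 0, "ax": 0, "ay": 0, "az": 0.62, "jaw": 1}, {"tx": 2.7, "ty": 16.2, "tz": 0, "ax": 0, "ay": 0, "az": 0.62, "jaw": 1}, {"tx": 2.7, "ty": 16.2, "tz": 0, "ax": 0, "ay": 0, "az": 0.62, "jaw": 1}, {"tx": 2.7, "ty": 16.2, "tz": 0, "ax": 0, "ay": 0, "az": 0.62, "jaw": 1}, {"tx": 2.7, "ty": 16.2, "tz": 0, "ax": 0, "ay": 0, "az": 0.62, "jaw": 1}, {"tx": 2.7, "ty": 16.2, "tz": 0, "ax": 0, "ay": 0, "az": 0.62, "jaw": 1}, {"tx": 2.7, "ty": 16.2, "tz": 0, "ax": 0, "ay": 0, "az": 0.62, "jaw": 1}, {"tx": 2.7, "ty": 16.2, "tz": 0, "ax": 0, "ay": 0, "az": 0.62, "jaw": 1}]}}

```text
clock: 6.5
tcp_pos: [588.8, -202.9, 121.2]
tcp_rot: [-3.138, 0.002, 1.262]
force: [0.2, -0.8, -0.7]
gripper_width: 0.313
```

```bash
python3 -c "
from h import *
c=capture('wrist');cv2.imwrite('pics/w6.png',c['pixels'][:,:,::-1])
go(591.9,-202.4,45,1.26)"
```

```text
t 6.55 pos [ 589.  -203.1  121.6] rot [-3.139e+00  1.000e-03  1.261e+00] w 0.313 F [ 0.6 -0.3 -1.4]
shift cm [0.17 0.28 7.66] turn [-0.003  0.001  0.001] rows 2.0
```

View pics/w6.png

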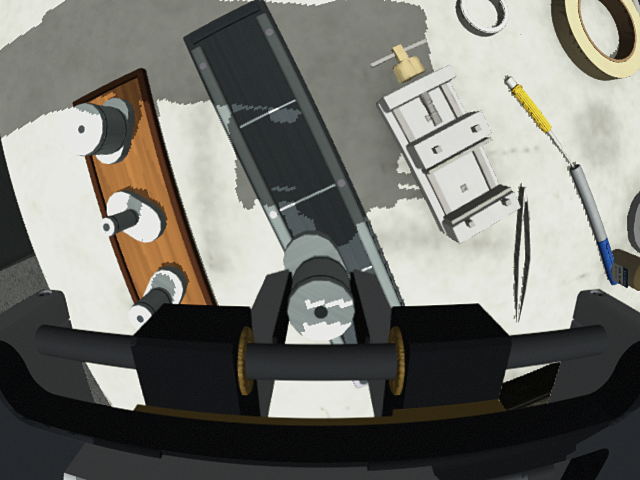

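>>> {"method": "carry_out", "body": {"motion": [{"tx": 0.2, "ty": 0.3, "tz": 3, "ax": 0, "ay": 0, "az": 0, "jaw": 1}, {"tx": 0.2, "ty": 0.3, "tz": 5, "ax": 0, "ay": 0, "az": 0, "jaw": 1}, {"tx": 0.2, "ty": 0.3, "tz": 6.5, "ax": 0, "ay": 0, "az": 0, "jaw": 1}, {"tx": 0.2, "ty": 0.3, "tz": 7.3, "ax": 0, "ay": 0, "az": 0, "jaw": 1}, {"tx": 0.2, "ty": 0.3, "tz": 7.5, "ax": 0, "ay": 0, "az": 0, "jaw": 1}, {"tx": 0.2, "ty": 0.3, "tz": 7.5, "ax": 0, "ay": 0, "az": 0, "jaw": 1}]}}

```text
clock: 7.05
tcp_pos: [593.7, -201.5, 47.3]
tcp_rot: [-3.141, 0.0, 1.26]
force: [-0.5, -0.3, -1.1]
gripper_width: 0.313
```

```bash
python3 -c "
from h import *
go(591.9,-202.4,44.5,1.26)"
```

```text
t 7.05 pos [ 593.7 -201.5   47.3] rot [-3.141  0.     1.26 ] w 0.313 F [-0.5 -0.3 -1.1]
shift cm [-0.14 -0.15  0.28] turn [-0.001  0.     0.   ] rows 1.0
```

Lower 2 mm more, open, then rise.

>>> {"method": "carry_out", "body": {"motion": [{"tx": -0.1, "ty": -0.1, "tz": 0.1, "ax": 0, "ay": 0, "az": 0, "jaw": 1}, {"tx": -0.1, "ty": -0.1, "tz": 0.2, "ax": 0, "ay": 0, "az": 0, "jaw": 1}, {"tx": -0.1, "ty": -0.1, "tz": 0.2, "ax": 0, "ay": 0, "az": 0, "jaw": 1}, {"tx": -0.1, "ty": -0.1, "tz": 0.2, "ax": 0, "ay": 0, "az": 0, "jaw": 0.45}, {"tx": -0.1, "ty": -0.1, "tz": 0.2, "ax": 0, "ay": 0, "az": 0, "jaw": 0.45}, {"tx": -0.1, "ty": -0.1, "tz": 0.2, "ax": 0, "ay": 0, "az": 0, "jaw": 0.45}, {"tx": -0.1, "ty": -0.1, "tz": 0.2, "ax": 0, "ay": 0, "az": 0, "jaw": 0.45}, {"tx": -0.1, "ty": -0.1, "tz": 0.2, "ax": 0, "ay": 0, "az": 0, "jaw": 0.45}]}}

```text
clock: 7.72
tcp_pos: [593.3, -201.3, 45.7]
tcp_rot: [3.141, -0.0, 1.261]
force: [0.2, 0.3, -0.3]
gripper_width: 0.549
```

>>> {"method": "carry_out", "body": {"motion": [{"tx": 0, "ty": 0, "tz": -2.5, "ax": 0, "ay": 0, "az": 0, "jaw": 0.45}, {"tx": 0, "ty": 0, "tz": -6, "ax": 0, "ay": 0, "az": 0, "jaw": 0.45}, {"tx": 0, "ty": 0, "tz": -8.5, "ax": 0, "ay": 0, "az": 0, "jaw": 0.45}, {"tx": 0, "ty": 0, "tz": -8.5, "ax": 0, "ay": 0, "az": 0, "jaw": 0.35}, {"tx": 0, "ty": 0, "tz": -8.5, "ax": 0, "ay": 0, "az": 0, "jaw": 0.35}]}}

```text
clock: 8.13
tcp_pos: [594.3, -201.7, 132.2]
tcp_rot: [3.138, -0.0, 1.261]
force: [0.4, 0.1, -0.2]
gripper_width: 0.636
```

```bash
python3 -c "
from h import *
c=capture('wrist');cv2.imwrite('pics/w7.png',c['pixels'][:,:,::-1])
go(457,-63.4,130,1.26)"
```

```text
t 8.18 pos [ 593.1 -201.4  130.7] rot [3.141 0.    1.261] w 0.648 F [-0.2 -0.9 -0. ]
shift cm [  8.99 -17.17   0.06] turn [0.    0.    0.001] rows 5.0
```

View pics/w7.png

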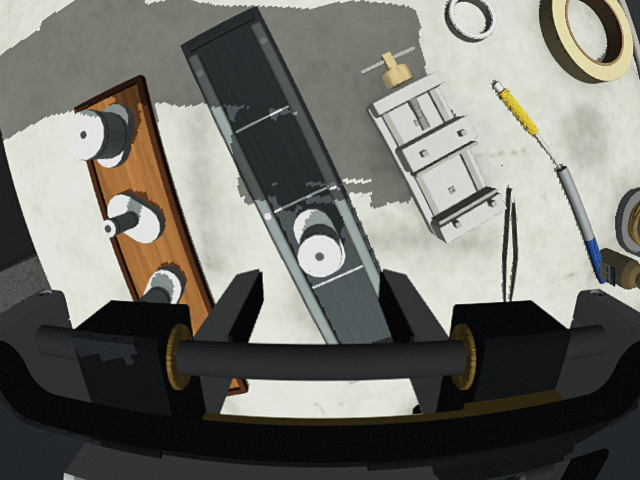

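>>> {"method": "carry_out", "body": {"motion": [{"tx": 9, "ty": -17.2, "tz": 0, "ax": 0, "ay": 0, "az": 0, "jaw": 0.32}, {"tx": 9, "ty": -17.2, "tz": 0, "ax": 0, "ay": 0, "az": 0, "jaw": 0.32}, {"tx": 9, "ty": -17.2, "tz": 0, "ax": 0, "ay": 0, "az": 0, "jaw": 0.32}, {"tx": 9, "ty": -17.2, "tz": 0, "ax": 0, "ay": 0, "az": 0, "jaw": 0.32}, {"tx": 9, "ty": -17.2, "tz": 0, "ax": 0, "ay": 0, "az": 0, "jaw": 0.32}, {"tx": 9, "ty": -17.2, "tz": 0, "ax": 0, "ay": 0, "az": 0, "jaw": 0.32}, {"tx": 9, "ty": -17.2, "tz": 0, "ax": 0, "ay": 0, "az": 0, "jaw": 0.32}, {"tx": 9, "ty": -17.2, "tz": 0, "ax": 0, "ay": 0, "az": 0, "jaw": 0.32}]}}

```text
clock: 8.85
tcp_pos: [457.3, -63.8, 129.9]
tcp_rot: [-3.141, 0.0, 1.26]
force: [0.9, -0.9, 0.3]
gripper_width: 0.68
```

```bash
python3 -c "
from h import *
c=capture('wrist');cv2.imwrite('pics/w8.png',c['pixels'][:,:,::-1])
go(457,-63.4,43.5,1.26)"
```

```text
t 8.9 pos [457.7 -64.1 130. ] rot [3.141 0.    1.259] w 0.677 F [ 0.  -0.7 -0.5]
shift cm [ 0.05 -0.09  8.65] turn [ 0.     0.    -0.001] rows 3.0
```

View pics/w8.png

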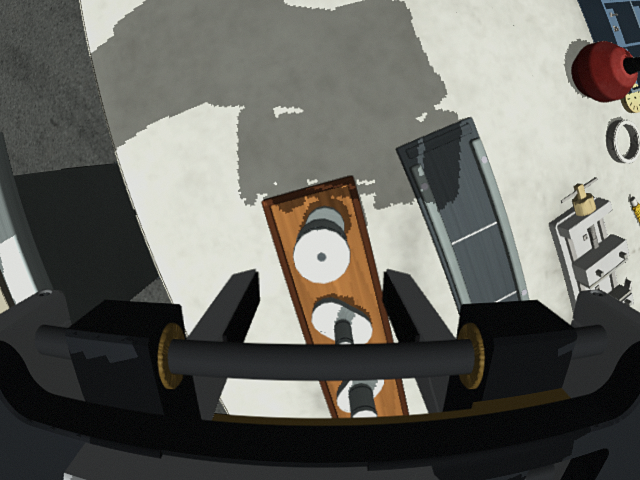

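Head centred between the fingers (321,257). Descend and close.

>>> {"method": "carry_out", "body": {"motion": [{"tx": 0, "ty": -0.1, "tz": 3, "ax": 0, "ay": 0, "az": 0, "jaw": 0.32}, {"tx": 0, "ty": -0.1, "tz": 6, "ax": 0, "ay": 0, "az": 0, "jaw": 0.32}, {"tx": 0, "ty": -0.1, "tz": 8.6, "ax": 0, "ay": 0, "az": 0, "jaw": 0.32}, {"tx": 0, "ty": -0.1, "tz": 8.6, "ax": 0, "ay": 0, "az": 0, "jaw": 0.32}, {"tx": 0, "ty": -0.1, "tz": 8.6, "ax": 0, "ay": 0, "az": 0, "jaw": 1}, {"tx": 0, "ty": -0.1, "tz": 8.6, "ax": 0, "ay": 0, "az": 0, "jaw": 1}, {"tx": 0, "ty": -0.1, "tz": 8.6, "ax": 0, "ay": 0, "az": 0, "jaw": 1}, {"tx": 0, "ty": -0.1, "tz": 8.6, "ax": 0, "ay": 0, "az": 0, "jaw": 1}]}}

```text
clock: 9.57
tcp_pos: [457.1, -63.3, 45.8]
tcp_rot: [3.139, -0.001, 1.26]
force: [0.2, 0.1, -0.5]
gripper_width: 0.435
```

>>> {"method": "carry_out", "body": {"motion": [{"tx": 0, "ty": 0, "tz": 0, "ax": 0, "ay": 0, "az": 0, "jaw": 1}, {"tx": 0, "ty": 0, "tz": 0, "ax": 0, "ay": 0, "az": 0, "jaw": 1}, {"tx": 0, "ty": 0, "tz": 0, "ax": 0, "ay": 0, "az": 0, "jaw": 1}, {"tx": 0, "ty": 0, "tz": -2.5, "ax": 0, "ay": 0, "az": 0, "jaw": 1}, {"tx": 0, "ty": 0, "tz": -5.5, "ax": 0, "ay": 0, "az": 0, "jaw": 1}, {"tx": 0, "ty": 0, "tz": -8.2, "ax": 0, "ay": 0, "az": 0, "jaw": 1}, {"tx": 0, "ty": 0, "tz": -8.2, "ax": 0, "ay": 0, "az": 0, "jaw": 1}]}}

```text
clock: 10.15
tcp_pos: [458.7, -63.1, 130.8]
tcp_rot: [3.133, -0.002, 1.261]
force: [0.6, 0.3, -1.7]
gripper_width: 0.398
```

```bash
python3 -c "
from h import *
c=capture('wrist');cv2.imwrite('pics/w9.png',c['pixels'][:,:,::-1])
go(600.9,-270.7,127,1.875)"
```

```text
t 10.2 pos [457.7 -63.1 129. ] rot [ 3.136e+00 -1.000e-03  1.260e+00] w 0.4 F [ 0.5 -0.3 -1.1]
shift cm [-15.39  19.97   0.3 ] turn [ 0.006  0.001 -0.615] rows 7.0
```

View pics/w9.png

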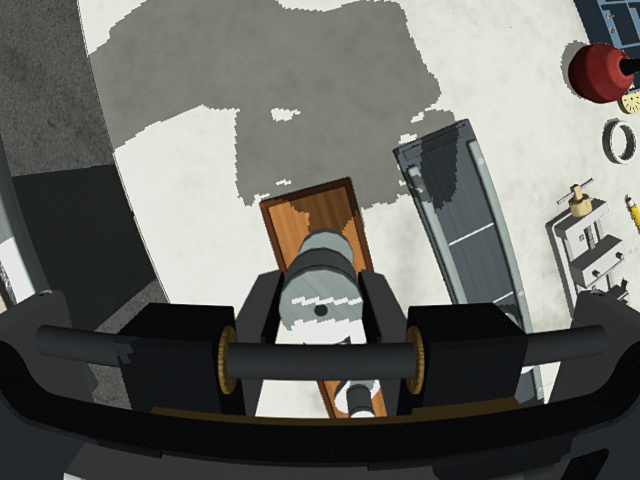

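>>> {"method": "carry_out", "body": {"motion": [{"tx": -15.4, "ty": 20, "tz": 0, "ax": 0, "ay": 0, "az": -0.615, "jaw": 1}, {"tx": -15.4, "ty": 20, "tz": 0, "ax": 0, "ay": 0, "az": -0.615, "jaw": 1}, {"tx": -15.4, "ty": 20, "tz": 0, "ax": 0, "ay": 0, "az": -0.615, "jaw": 1}, {"tx": -15.4, "ty": 20, "tz": 0, "ax": 0, "ay": 0, "az": -0.615, "jaw": 1}, {"tx": -15.4, "ty": 20, "tz": 0, "ax": 0, "ay": 0, "az": -0.615, "jaw": 1}, {"tx": -15.4, "ty": 20, "tz": 0, "ax": 0, "ay": 0, "az": -0.615, "jaw": 1}, {"tx": -15.4, "ty": 20, "tz": 0, "ax": 0, "ay": 0, "az": -0.615, "jaw": 1}, {"tx": -15.4, "ty": 20, "tz": 0, "ax": 0, "ay": 0, "az": -0.615, "jaw": 1}]}}

```text
clock: 10.87
tcp_pos: [598.8, -273.5, 124.2]
tcp_rot: [-3.14, -0.001, 1.871]
force: [-0.9, 1.1, -2.6]
gripper_width: 0.396
```

>>> {"method": "carry_out", "body": {"motion": [{"tx": 0, "ty": 0, "tz": 0, "ax": 0, "ay": 0, "az": 0, "jaw": 1}, {"tx": 0, "ty": 0, "tz": 0, "ax": 0, "ay": 0, "az": 0, "jaw": 1}]}}

```text
clock: 11.03
tcp_pos: [598.3, -268.4, 125.6]
tcp_rot: [-3.14, -0.002, 1.878]
force: [-0.3, 1.1, -0.4]
gripper_width: 0.399
```

```bash
python3 -c "
from h import *
c=capture('wrist');cv2.imwrite('pics/w10.png',c['pixels'][:,:,::-1])
c=capture('top');cv2.imwrite('pics/t10.png',cv2.resize(c['pixels'][190:340,310:500,::-1],None,fx=4,fy=4))
go(600.9,-270.7,46,1.875)"
```

```text
t 11.13 pos [ 598.8 -268.6  126.4] rot [-3.141e+00 -1.000e-03  1.878e+00] w 0.395 F [ 0.6  0.2 -1.3]
shift cm [-0.27  0.14  8.04] turn [-0.001 -0.001  0.003] rows 2.0
```

View pics/w10.png

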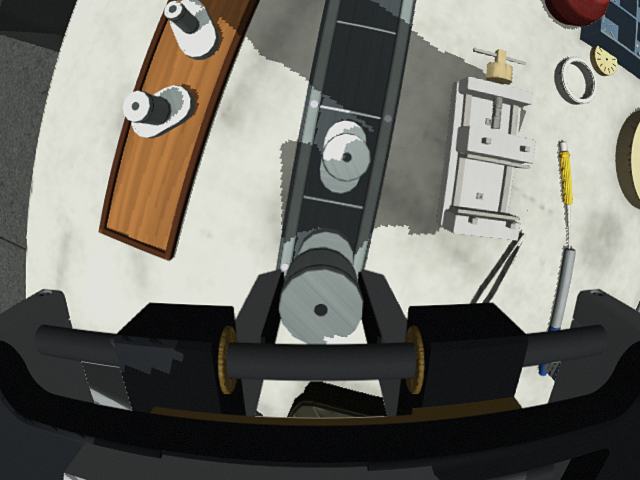

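>>> {"method": "carry_out", "body": {"motion": [{"tx": -0.3, "ty": 0.1, "tz": 2.5, "ax": 0, "ay": 0, "az": 0, "jaw": 1}, {"tx": -0.3, "ty": 0.1, "tz": 5, "ax": 0, "ay": 0, "az": 0, "jaw": 1}, {"tx": -0.3, "ty": 0.1, "tz": 6.8, "ax": 0, "ay": 0, "az": 0, "jaw": 1}, {"tx": -0.3, "ty": 0.1, "tz": 7.5, "ax": 0, "ay": 0, "az": 0, "jaw": 1}, {"tx": -0.3, "ty": 0.1, "tz": 7.8, "ax": 0, "ay": 0, "az": 0, "jaw": 1}, {"tx": -0.3, "ty": 0.1, "tz": 7.9, "ax": 0, "ay": 0, "az": 0, "jaw": 1}, {"tx": -0.3, "ty": 0.1, "tz": 7.9, "ax": 0, "ay": 0, "az": 0, "jaw": 1}]}}

```text
clock: 11.72
tcp_pos: [602.0, -272.9, 48.5]
tcp_rot: [3.14, 0.001, 1.876]
force: [0.4, 0.2, -0.2]
gripper_width: 0.4
```

```bash
python3 -c "
from h import *
go(600.9,-270.7,46,1.875)
c=capture('wrist');cv2.imwrite('pics/w11.png',c['pixels'][:,:,::-1])"
```

```text
t 11.72 pos [ 602.  -272.9   48.5] rot [3.140e+00 1.000e-03 1.876e+00] w 0.4 F [ 0.4  0.2 -0.2]
shift cm [ 0.24 -0.04  0.25] turn [0.001 0.001 0.001] rows 1.0
```

View pics/w11.png

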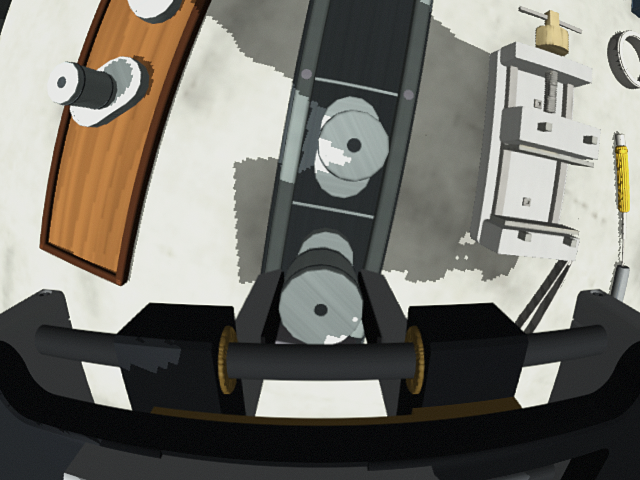

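>>> {"method": "carry_out", "body": {"motion": [{"tx": 0.2, "ty": 0, "tz": 0.1, "ax": 0, "ay": 0, "az": 0, "jaw": 1}, {"tx": 0.2, "ty": 0, "tz": 0.2, "ax": 0, "ay": 0, "az": 0, "jaw": 1}, {"tx": 0.2, "ty": 0, "tz": 0.2, "ax": 0, "ay": 0, "az": 0, "jaw": 1}, {"tx": 0.2, "ty": 0, "tz": 0.2, "ax": 0, "ay": 0, "az": 0, "jaw": 0.4}, {"tx": 0.2, "ty": 0, "tz": 0.2, "ax": 0, "ay": 0, "az": 0, "jaw": 0.4}, {"tx": 0.2, "ty": 0, "tz": 0.2, "ax": 0, "ay": 0, "az": 0, "jaw": 0.4}, {"tx": 0.2, "ty": 0, "tz": 0.2, "ax": 0, "ay": 0, "az": 0, "jaw": 0.4}, {"tx": 0.2, "ty": 0, "tz": 0.2, "ax": 0, "ay": 0, "az": 0, "jaw": 0.4}]}}

```text
clock: 12.43
tcp_pos: [600.7, -271.3, 45.6]
tcp_rot: [3.141, 0.0, 1.876]
force: [0.7, -0.3, -0.2]
gripper_width: 0.599
```

>>> {"method": "carry_out", "body": {"motion": [{"tx": 0, "ty": 0, "tz": -2.5, "ax": 0, "ay": 0, "az": 0, "jaw": 0.4}, {"tx": 0, "ty": 0, "tz": -6, "ax": 0, "ay": 0, "az": 0, "jaw": 0.4}, {"tx": 0, "ty": 0, "tz": -8.5, "ax": 0, "ay": 0, "az": 0, "jaw": 0.4}, {"tx": 0, "ty": 0, "tz": -8.5, "ax": 0, "ay": 0, "az": 0, "jaw": 0.4}, {"tx": 0, "ty": 0, "tz": -8.5, "ax": 0, "ay": 0, "az": 0, "jaw": 0.4}]}}

```text
clock: 12.85
tcp_pos: [601.7, -271.6, 132.2]
tcp_rot: [3.139, 0.002, 1.876]
force: [1.2, -0.0, -0.5]
gripper_width: 0.598
```

```bash
python3 -c "
from h import *
c=capture('wrist');cv2.imwrite('pics/w12.png',c['pixels'][:,:,::-1])
go(447.5,-205.8,130,1.09)"
```

```text
t 12.9 pos [ 600.5 -271.4  130.6] rot [3.142 0.    1.876] w 0.603 F [-0.5 -0.4  0.1]
shift cm [ 10.84 -12.62   0.06] turn [0.    0.    0.786] rows 7.0
```

View pics/w12.png

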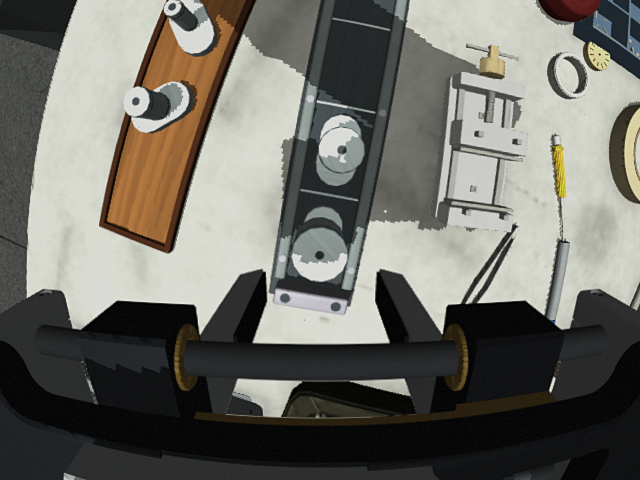

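The 38 stands next to the stop. Now the 22.

>>> {"method": "carry_out", "body": {"motion": [{"tx": 10.8, "ty": -12.6, "tz": 0, "ax": 0, "ay": 0, "az": 0.785, "jaw": 0.4}, {"tx": 10.8, "ty": -12.6, "tz": 0, "ax": 0, "ay": 0, "az": 0.785, "jaw": 0.4}, {"tx": 10.8, "ty": -12.6, "tz": 0, "ax": 0, "ay": 0, "az": 0.785, "jaw": 0.4}, {"tx": 10.8, "ty": -12.6, "tz": 0, "ax": 0, "ay": 0, "az": 0.785, "jaw": 0.4}, {"tx": 10.8, "ty": -12.6, "tz": 0, "ax": 0, "ay": 0, "az": 0.785, "jaw": 0.4}, {"tx": 10.8, "ty": -12.6, "tz": 0, "ax": 0, "ay": 0, "az": 0.785, "jaw": 0.4}, {"tx": 10.8, "ty": -12.6, "tz": 0, "ax": 0, "ay": 0, "az": 0.785, "jaw": 0.4}, {"tx": 10.8, "ty": -12.6, "tz": 0, "ax": 0, "ay": 0, "az": 0.785, "jaw": 0.4}]}}

```text
clock: 13.57
tcp_pos: [446.9, -205.7, 129.5]
tcp_rot: [-3.139, 0.001, 1.09]
force: [0.3, -0.2, -1.0]
gripper_width: 0.598
```

>>> {"method": "carry_out", "body": {"motion": [{"tx": 0, "ty": 0, "tz": 0, "ax": 0, "ay": 0, "az": 0, "jaw": 0.4}, {"tx": 0, "ty": 0, "tz": 0, "ax": 0, "ay": 0, "az": 0, "jaw": 0.4}]}}

```text
clock: 13.73
tcp_pos: [447.6, -205.8, 129.8]
tcp_rot: [-3.14, 0.0, 1.092]
force: [-0.3, 0.2, 0.3]
gripper_width: 0.603
```

```bash
python3 -c "
from h import *
c=capture('wrist');cv2.imwrite('pics/w13.png',c['pixels'][:,:,::-1])
go(447.5,-205.8,43.5,1.09)"
```

```text
t 13.78 pos [ 447.7 -205.9  129.9] rot [-3.14  -0.     1.092] w 0.602 F [-0.6  0.2 -0.3]
shift cm [ 0.   -0.01  8.64] turn [-0.001 -0.     0.002] rows 3.0
```

View pics/w13.png

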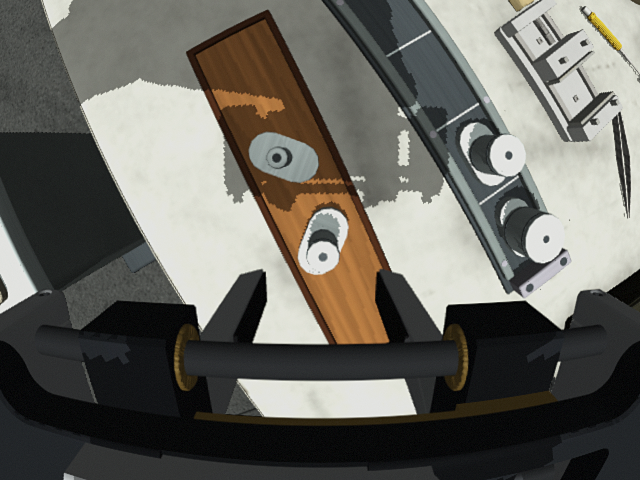

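>>> {"method": "carry_out", "body": {"motion": [{"tx": 0, "ty": 0, "tz": 3, "ax": 0, "ay": 0, "az": 0, "jaw": 0.4}, {"tx": 0, "ty": 0, "tz": 6, "ax": 0, "ay": 0, "az": 0, "jaw": 0.4}, {"tx": 0, "ty": 0, "tz": 8.6, "ax": 0, "ay": 0, "az": 0, "jaw": 0.4}, {"tx": 0, "ty": 0, "tz": 8.6, "ax": 0, "ay": 0, "az": 0, "jaw": 0.4}, {"tx": 0, "ty": 0, "tz": 8.6, "ax": 0, "ay": 0, "az": 0, "jaw": 1}, {"tx": 0, "ty": 0, "tz": 8.6, "ax": 0, "ay": 0, "az": 0, "jaw": 1}, {"tx": 0, "ty": 0, "tz": 8.6, "ax": 0, "ay": 0, "az": 0, "jaw": 1}, {"tx": 0, "ty": 0, "tz": 8.6, "ax": 0, "ay": 0, "az": 0, "jaw": 1}]}}

```text
clock: 14.45
tcp_pos: [449.0, -206.5, 46.0]
tcp_rot: [3.139, -0.0, 1.091]
force: [-0.4, -0.1, 0.5]
gripper_width: 0.352
```

>>> {"method": "carry_out", "body": {"motion": [{"tx": 0, "ty": 0, "tz": 0, "ax": 0, "ay": 0, "az": 0, "jaw": 1}, {"tx": 0, "ty": 0, "tz": 0, "ax": 0, "ay": 0, "az": 0, "jaw": 1}, {"tx": 0, "ty": 0, "tz": 0, "ax": 0, "ay": 0, "az": 0, "jaw": 1}, {"tx": 0, "ty": 0, "tz": 0, "ax": 0, "ay": 0, "az": 0, "jaw": 1}, {"tx": 0, "ty": 0, "tz": 0, "ax": 0, "ay": 0, "az": 0, "jaw": 1}]}}

```text
clock: 14.87
tcp_pos: [448.6, -206.4, 45.4]
tcp_rot: [3.14, 0.0, 1.091]
force: [-0.7, -0.4, 7.3]
gripper_width: 0.228
```

>>> {"method": "carry_out", "body": {"motion": [{"tx": 0, "ty": 0, "tz": -2.5, "ax": 0, "ay": 0, "az": 0, "jaw": 1}, {"tx": 0, "ty": 0, "tz": -5.5, "ax": 0, "ay": 0, "az": 0, "jaw": 1}, {"tx": 0, "ty": 0, "tz": -8.2, "ax": 0, "ay": 0, "az": 0, "jaw": 1}, {"tx": 0, "ty": 0, "tz": -8.2, "ax": 0, "ay": 0, "az": 0, "jaw": 1}, {"tx": 0, "ty": 0, "tz": -8.2, "ax": 0, "ay": 0, "az": 0, "jaw": 1}]}}

```text
clock: 15.28
tcp_pos: [448.7, -206.5, 127.6]
tcp_rot: [3.139, -0.0, 1.091]
force: [0.2, -0.1, -2.3]
gripper_width: 0.226
```

```bash
python3 -c "
from h import *
c=capture('wrist');cv2.imwrite('pics/w14.png',c['pixels'][:,:,::-1])
go(583.7,-131.8,127,2.055)"
```

```text
t 15.33 pos [ 447.7 -206.1  126.4] rot [3.141 0.    1.091] w 0.223 F [ 0.3 -0.2 -1.9]
shift cm [12.88  8.63 -0.06] turn [ 0.     0.    -0.964] rows 8.0
```

View pics/w14.png

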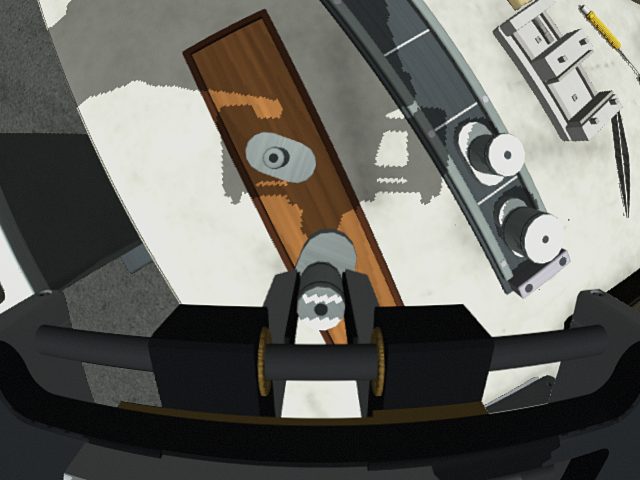

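>>> {"method": "carry_out", "body": {"motion": [{"tx": 12.9, "ty": 8.6, "tz": 0, "ax": 0, "ay": 0, "az": -0.965, "jaw": 1}, {"tx": 12.9, "ty": 8.6, "tz": 0, "ax": 0, "ay": 0, "az": -0.965, "jaw": 1}, {"tx": 12.9, "ty": 8.6, "tz": 0, "ax": 0, "ay": 0, "az": -0.965, "jaw": 1}, {"tx": 12.9, "ty": 8.6, "tz": 0, "ax": 0, "ay": 0, "az": -0.965, "jaw": 1}, {"tx": 12.9, "ty": 8.6, "tz": 0, "ax": 0, "ay": 0, "az": -0.965, "jaw": 1}, {"tx": 12.9, "ty": 8.6, "tz": 0, "ax": 0, "ay": 0, "az": -0.965, "jaw": 1}, {"tx": 12.9, "ty": 8.6, "tz": 0, "ax": 0, "ay": 0, "az": -0.965, "jaw": 1}, {"tx": 12.9, "ty": 8.6, "tz": 0, "ax": 0, "ay": 0, "az": -0.965, "jaw": 1}]}}

```text
clock: 16.0
tcp_pos: [582.3, -130.9, 123.9]
tcp_rot: [-3.138, -0.003, 2.062]
force: [-0.3, -0.4, -2.6]
gripper_width: 0.226
```

>>> {"method": "carry_out", "body": {"motion": [{"tx": 0, "ty": 0, "tz": 0, "ax": 0, "ay": 0, "az": 0, "jaw": 1}, {"tx": 0, "ty": 0, "tz": 0, "ax": 0, "ay": 0, "az": 0, "jaw": 1}, {"tx": 0, "ty": 0, "tz": 0, "ax": 0, "ay": 0, "az": 0, "jaw": 1}, {"tx": 0, "ty": 0, "tz": 0, "ax": 0, "ay": 0, "az": 0, "jaw": 1}]}}

```text
clock: 16.33
tcp_pos: [583.5, -131.3, 125.9]
tcp_rot: [-3.141, -0.001, 2.054]
force: [-0.1, 0.0, -1.9]
gripper_width: 0.228
```

```bash
python3 -c "
from h import *
c=capture('wrist');cv2.imwrite('pics/w15.png',c['pixels'][:,:,::-1])
go(583.7,-131.8,46,2.055)"
```

```text
t 16.38 pos [ 583.6 -131.2  126.1] rot [-3.141 -0.     2.055] w 0.227 F [-0.5 -0.4 -2.6]
shift cm [-0.05 -0.02  8.01] turn [-0.001 -0.    -0.   ] rows 2.0
```

View pics/w15.png

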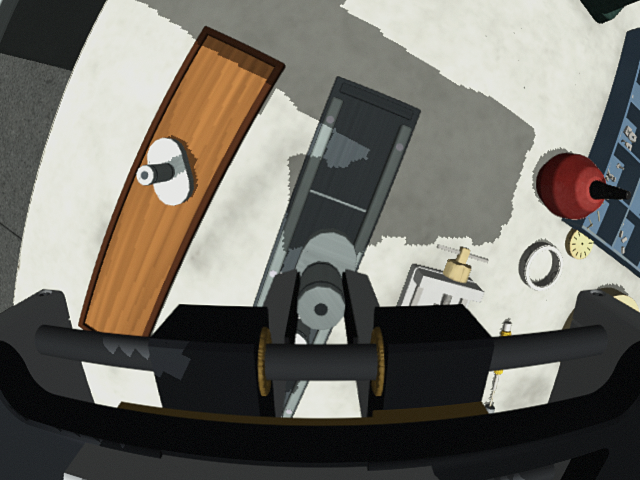

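>>> {"method": "carry_out", "body": {"motion": [{"tx": 0, "ty": 0, "tz": 2.5, "ax": 0, "ay": 0, "az": 0, "jaw": 1}, {"tx": 0, "ty": 0, "tz": 5, "ax": 0, "ay": 0, "az": 0, "jaw": 1}, {"tx": 0, "ty": 0, "tz": 6.8, "ax": 0, "ay": 0, "az": 0, "jaw": 1}, {"tx": 0, "ty": 0, "tz": 7.5, "ax": 0, "ay": 0, "az": 0, "jaw": 1}, {"tx": 0, "ty": 0, "tz": 7.8, "ax": 0, "ay": 0, "az": 0, "jaw": 1}, {"tx": 0, "ty": 0, "tz": 8, "ax": 0, "ay": 0, "az": 0, "jaw": 1}, {"tx": 0, "ty": 0, "tz": 8, "ax": 0, "ay": 0, "az": 0, "jaw": 1}, {"tx": 0, "ty": 0, "tz": 8, "ax": 0, "ay": 0, "az": 0, "jaw": 1}]}}

```text
clock: 17.05
tcp_pos: [584.8, -131.4, 47.6]
tcp_rot: [3.14, 0.001, 2.056]
force: [0.1, -0.7, -1.6]
gripper_width: 0.23
```

```bash
python3 -c "
from h import *
c=capture('wrist');cv2.imwrite('pics/w16.png',c['pixels'][:,:,::-1])
go(583.7,-131.8,45.5,2.055)"
```

```text
t 17.1 pos [ 584.7 -131.4   47.6] rot [3.140e+00 1.000e-03 2.056e+00] w 0.228 F [ 0.9 -0.4 -2. ]
shift cm [ 0.01 -0.11  0.21] turn [0.002 0.001 0.001] rows 1.0
```

View pics/w16.png

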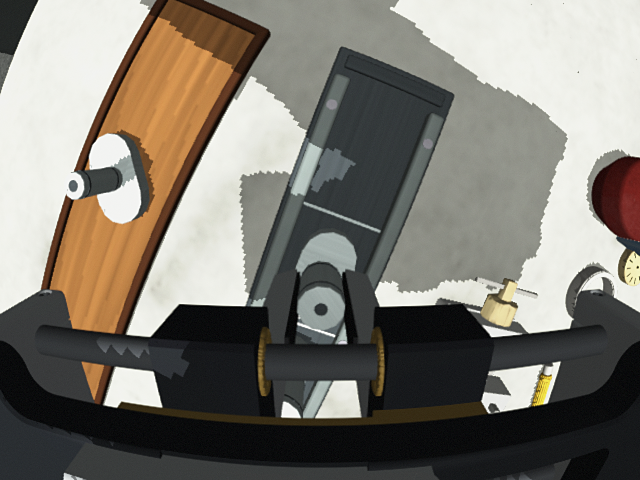

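>>> {"method": "carry_out", "body": {"motion": [{"tx": 0, "ty": 0, "tz": 0.1, "ax": 0, "ay": 0, "az": 0, "jaw": 1}, {"tx": 0, "ty": 0, "tz": 0.2, "ax": 0, "ay": 0, "az": 0, "jaw": 1}, {"tx": 0, "ty": 0, "tz": 0.2, "ax": 0, "ay": 0, "az": 0, "jaw": 1}, {"tx": 0, "ty": 0, "tz": 0.2, "ax": 0, "ay": 0, "az": 0, "jaw": 0.55}, {"tx": 0, "ty": 0, "tz": 0.2, "ax": 0, "ay": 0, "az": 0, "jaw": 0.55}, {"tx": 0, "ty": 0, "tz": 0.2, "ax": 0, "ay": 0, "az": 0, "jaw": 0.55}, {"tx": 0, "ty": 0, "tz": 0.2, "ax": 0, "ay": 0, "az": 0, "jaw": 0.55}, {"tx": 0, "ty": 0, "tz": 0.2, "ax": 0, "ay": 0, "az": 0, "jaw": 0.55}]}}

```text
clock: 17.77
tcp_pos: [583.9, -131.3, 44.4]
tcp_rot: [3.142, -0.0, 2.056]
force: [-0.0, -0.8, -0.2]
gripper_width: 0.448
```

>>> {"method": "carry_out", "body": {"motion": [{"tx": 0, "ty": 0, "tz": -2.5, "ax": 0, "ay": 0, "az": 0, "jaw": 0.55}, {"tx": 0, "ty": 0, "tz": -6, "ax": 0, "ay": 0, "az": 0, "jaw": 0.55}, {"tx": 0, "ty": 0, "tz": -8.5, "ax": 0, "ay": 0, "az": 0, "jaw": 0.4}, {"tx": 0, "ty": 0, "tz": -8.5, "ax": 0, "ay": 0, "az": 0, "jaw": 0.4}, {"tx": 0, "ty": 0, "tz": -8.5, "ax": 0, "ay": 0, "az": 0, "jaw": 0.4}]}}

```text
clock: 18.18
tcp_pos: [584.9, -131.6, 130.9]
tcp_rot: [3.139, 0.002, 2.056]
force: [-0.3, -0.1, -0.8]
gripper_width: 0.593
```

```bash
python3 -c "
from h import *
c=capture('wrist');cv2.imwrite('pics/w17.png',c['pixels'][:,:,::-1])
go(451.5,-135,130,1.885)"
```

```text
t 18.23 pos [ 583.7 -131.5  129.5] rot [3.142 0.    2.056] w 0.593 F [-0.8  0.  -0.4]
shift cm [  5.86 -11.86  -0.05] turn [0.    0.    0.171] rows 4.0
```

View pics/w17.png

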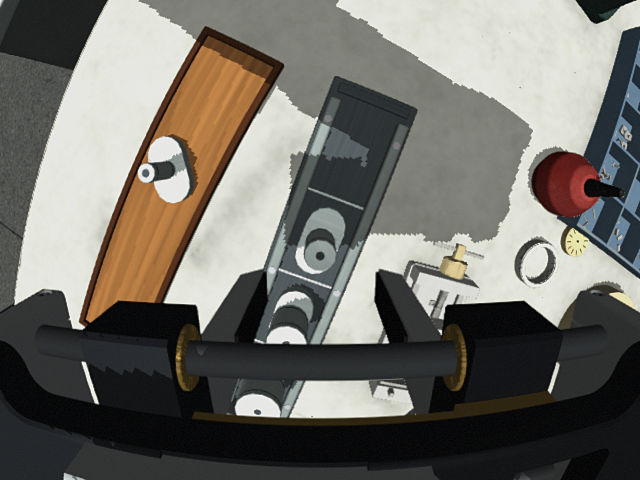

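The 22 is seated. Now the 14.

>>> {"method": "carry_out", "body": {"motion": [{"tx": 5.9, "ty": -11.9, "tz": 0, "ax": 0, "ay": 0, "az": 0.17, "jaw": 0.45}, {"tx": 5.9, "ty": -11.9, "tz": 0, "ax": 0, "ay": 0, "az": 0.17, "jaw": 0.45}, {"tx": 5.9, "ty": -11.9, "tz": 0, "ax": 0, "ay": 0, "az": 0.17, "jaw": 0.45}, {"tx": 5.9, "ty": -11.9, "tz": 0, "ax": 0, "ay": 0, "az": 0.17, "jaw": 0.45}, {"tx": 5.9, "ty": -11.9, "tz": 0, "ax": 0, "ay": 0, "az": 0.17, "jaw": 0.45}, {"tx": 5.9, "ty": -11.9, "tz": 0, "ax": 0, "ay": 0, "az": 0.17, "jaw": 0.45}, {"tx": 5.9, "ty": -11.9, "tz": 0, "ax": 0, "ay": 0, "az": 0.17, "jaw": 0.45}]}}

```text
clock: 18.82
tcp_pos: [453.1, -134.5, 129.2]
tcp_rot: [3.14, 0.0, 1.886]
force: [-0.4, 0.6, 0.1]
gripper_width: 0.55
```

```bash
python3 -c "
from h import *
c=capture('wrist');cv2.imwrite('pics/w18.png',c['pixels'][:,:,::-1])
go(451.5,-135,43.5,1.885)"
```

```text
t 18.87 pos [ 453.2 -134.4  129.2] rot [3.14  0.    1.886] w 0.547 F [-0.4 -0.4 -0.5]
shift cm [-0.01 -0.19  8.57] turn [0.002 0.    0.001] rows 3.0
```

View pics/w18.png

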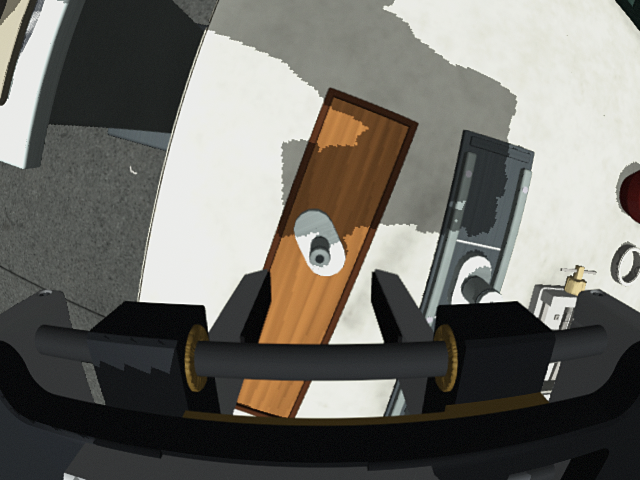

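>>> {"method": "carry_out", "body": {"motion": [{"tx": 0, "ty": -0.1, "tz": 3, "ax": 0, "ay": 0, "az": 0, "jaw": 0.45}, {"tx": 0, "ty": -0.1, "tz": 6, "ax": 0, "ay": 0, "az": 0, "jaw": 0.45}, {"tx": 0, "ty": -0.1, "tz": 8.5, "ax": 0, "ay": 0, "az": 0, "jaw": 0.45}, {"tx": 0, "ty": -0.1, "tz": 8.5, "ax": 0, "ay": 0, "az": 0, "jaw": 0.45}, {"tx": 0, "ty": -0.1, "tz": 8.5, "ax": 0, "ay": 0, "az": 0, "jaw": 1}, {"tx": 0, "ty": -0.1, "tz": 8.5, "ax": 0, "ay": 0, "az": 0, "jaw": 1}, {"tx": 0, "ty": -0.1, "tz": 8.5, "ax": 0, "ay": 0, "az": 0, "jaw": 1}, {"tx": 0, "ty": -0.1, "tz": 8.5, "ax": 0, "ay": 0, "az": 0, "jaw": 1}]}}

```text
clock: 19.53
tcp_pos: [451.3, -135.2, 45.8]
tcp_rot: [3.139, 0.001, 1.886]
force: [-0.0, -0.1, 0.7]
gripper_width: 0.301
```

>>> {"method": "carry_out", "body": {"motion": [{"tx": 0, "ty": 0, "tz": 0, "ax": 0, "ay": 0, "az": 0, "jaw": 1}, {"tx": 0, "ty": 0, "tz": 0, "ax": 0, "ay": 0, "az": 0, "jaw": 1}, {"tx": 0, "ty": 0, "tz": 0, "ax": 0, "ay": 0, "az": 0, "jaw": 1}, {"tx": 0, "ty": 0, "tz": 0, "ax": 0, "ay": 0, "az": 0, "jaw": 1}, {"tx": 0, "ty": 0, "tz": 0, "ax": 0, "ay": 0, "az": 0, "jaw": 1}, {"tx": 0, "ty": 0, "tz": 0, "ax": 0, "ay": 0, "az": 0, "jaw": 1}]}}

```text
clock: 20.03
tcp_pos: [451.0, -135.1, 45.2]
tcp_rot: [3.14, 0.001, 1.886]
force: [0.1, -0.7, 6.3]
gripper_width: 0.139
```

>>> {"method": "carry_out", "body": {"motion": [{"tx": 0, "ty": 0, "tz": -2.5, "ax": 0, "ay": 0, "az": 0, "jaw": 1}, {"tx": 0, "ty": 0, "tz": -5.5, "ax": 0, "ay": 0, "az": 0, "jaw": 1}, {"tx": 0, "ty": 0, "tz": -8.2, "ax": 0, "ay": 0, "az": 0, "jaw": 1}, {"tx": 0, "ty": 0, "tz": -8.2, "ax": 0, "ay": 0, "az": 0, "jaw": 1}, {"tx": 0, "ty": 0, "tz": -8.2, "ax": 0, "ay": 0, "az": 0, "jaw": 1}]}}

```text
clock: 20.45
tcp_pos: [450.7, -135.4, 127.4]
tcp_rot: [3.14, 0.002, 1.885]
force: [0.1, 0.6, -1.0]
gripper_width: 0.139
```

```bash
python3 -c "
from h import *
c=capture('wrist');cv2.imwrite('pics/w19.png',c['pixels'][:,:,::-1])
go(575.1,-62.3,127,1.26)"
```

```text
t 20.5 pos [ 449.7 -135.3  126.3] rot [-3.141  0.     1.885] w 0.143 F [ 0.2 -0.4 -1.4]
shift cm [ 3.06 14.18 -0.07] turn [-0.     0.     0.625] rows 6.0
```

View pics/w19.png

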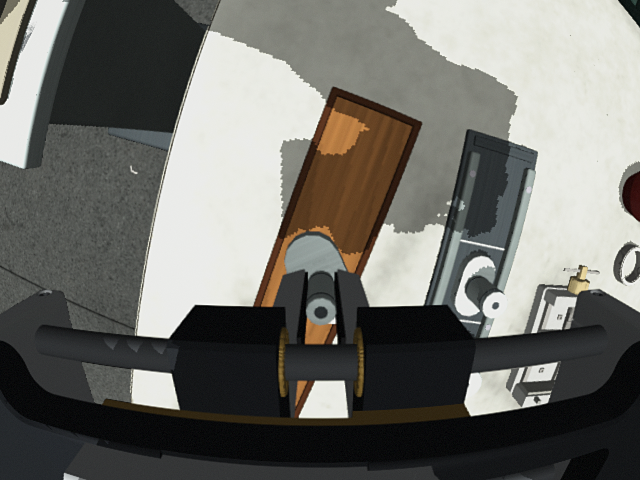

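>>> {"method": "carry_out", "body": {"motion": [{"tx": 3.1, "ty": 14.2, "tz": 0, "ax": 0, "ay": 0, "az": 0.625, "jaw": 1}, {"tx": 3.1, "ty": 14.2, "tz": 0, "ax": 0, "ay": 0, "az": 0.625, "jaw": 1}, {"tx": 3.1, "ty": 14.2, "tz": 0, "ax": 0, "ay": 0, "az": 0.625, "jaw": 1}, {"tx": 3.1, "ty": 14.2, "tz": 0, "ax": 0, "ay": 0, "az": 0.625, "jaw": 1}, {"tx": 3.1, "ty": 14.2, "tz": 0, "ax": 0, "ay": 0, "az": 0.625, "jaw": 1}, {"tx": 3.1, "ty": 14.2, "tz": 0, "ax": 0, "ay": 0, "az": 0.625, "jaw": 1}, {"tx": 3.1, "ty": 14.2, "tz": 0, "ax": 0, "ay": 0, "az": 0.625, "jaw": 1}, {"tx": 3.1, "ty": 14.2, "tz": 0, "ax": 0, "ay": 0, "az": 0.625, "jaw": 1}]}}

```text
clock: 21.17
tcp_pos: [573.8, -62.2, 125.2]
tcp_rot: [-3.139, 0.002, 1.263]
force: [-0.7, -0.0, -1.9]
gripper_width: 0.143
```

>>> {"method": "carry_out", "body": {"motion": [{"tx": 3.1, "ty": 14.2, "tz": 0, "ax": 0, "ay": 0, "az": 0.625, "jaw": 1}]}}

```text
clock: 21.25
tcp_pos: [603.0, -65.9, 123.1]
tcp_rot: [-3.121, 0.009, 1.138]
force: [-2.1, -0.3, -2.0]
gripper_width: 0.142
```

```bash
python3 -c "
from h import *
c=capture('wrist');cv2.imwrite('pics/w20.png',c['pixels'][:,:,::-1])
go(575.1,-62.3,45.5,1.26)"
```

```text
t 21.3 pos [621.2 -67.  125.5] rot [ 3.139e+00 -1.000e-03  1.126e+00] w 0.142 F [13.9 -1.  -0.3]
shift cm [-1.58 -4.39  7.98] turn [ 0.003 -0.001 -0.134] rows 3.0
```

View pics/w20.png

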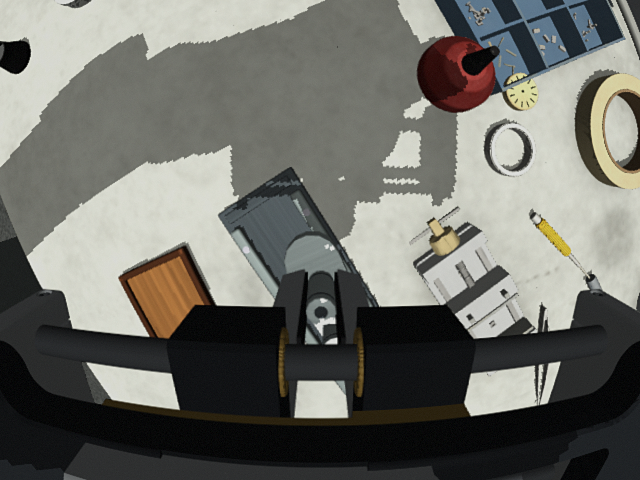

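My "settle" row repeated the shift instead of holding the pose, so the tool went about 42 mm too far. It stayed at carrying height and touched nothing. Moving back.

>>> {"method": "carry_out", "body": {"motion": [{"tx": -1.6, "ty": -4.4, "tz": 0, "ax": 0, "ay": 0, "az": -0.134, "jaw": 1}, {"tx": -1.6, "ty": -4.4, "tz": 0, "ax": 0, "ay": 0, "az": -0.134, "jaw": 1}, {"tx": -1.6, "ty": -4.4, "tz": 0, "ax": 0, "ay": 0, "az": -0.134, "jaw": 1}, {"tx": -1.6, "ty": -4.4, "tz": 0, "ax": 0, "ay": 0, "az": -0.134, "jaw": 1}, {"tx": -1.6, "ty": -4.4, "tz": 0, "ax": 0, "ay": 0, "az": -0.134, "jaw": 1}, {"tx": -1.6, "ty": -4.4, "tz": 0, "ax": 0, "ay": 0, "az": -0.134, "jaw": 1}, {"tx": -1.6, "ty": -4.4, "tz": 0, "ax": 0, "ay": 0, "az": -0.134, "jaw": 1}, {"tx": -1.6, "ty": -4.4, "tz": 0, "ax": 0, "ay": 0, "az": -0.134, "jaw": 1}]}}

```text
clock: 21.97
tcp_pos: [570.9, -61.4, 126.5]
tcp_rot: [3.141, -0.0, 1.27]
force: [0.5, 0.2, -1.2]
gripper_width: 0.142
```

```bash
python3 -c "
from h import *
c=capture('wrist');cv2.imwrite('pics/w21.png',c['pixels'][:,:,::-1])
go(575.1,-62.3,45.5,1.26)"
```

```text
t 22.02 pos [570.8 -61.4 126.5] rot [ 3.141 -0.     1.27 ] w 0.138 F [ 0.3 -0.8 -2.2]
shift cm [0.04 0.44 8.1 ] turn [ 0.   -0.    0.01] rows 2.0
```

View pics/w21.png

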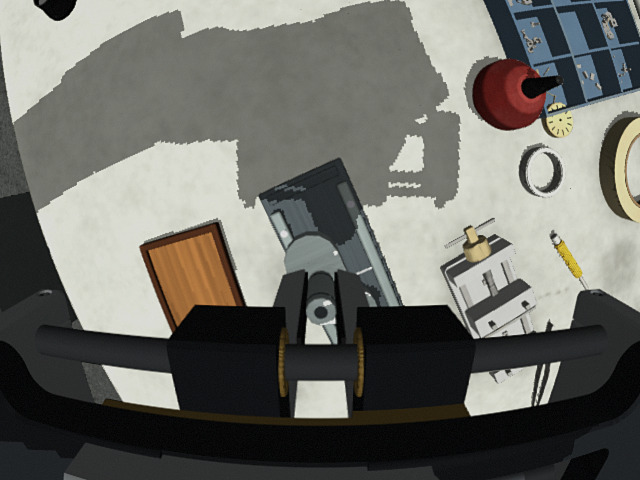

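>>> {"method": "carry_out", "body": {"motion": [{"tx": 0, "ty": 0.4, "tz": 0, "ax": 0, "ay": 0, "az": 0.01, "jaw": 1}, {"tx": 0, "ty": 0.4, "tz": 2.5, "ax": 0, "ay": 0, "az": 0.01, "jaw": 1}, {"tx": 0, "ty": 0.4, "tz": 5, "ax": 0, "ay": 0, "az": 0.01, "jaw": 1}, {"tx": 0, "ty": 0.4, "tz": 6.8, "ax": 0, "ay": 0, "az": 0.01, "jaw": 1}, {"tx": 0, "ty": 0.4, "tz": 7.5, "ax": 0, "ay": 0, "az": 0.01, "jaw": 1}, {"tx": 0, "ty": 0.4, "tz": 8, "ax": 0, "ay": 0, "az": 0.01, "jaw": 1}, {"tx": 0, "ty": 0.4, "tz": 8, "ax": 0, "ay": 0, "az": 0.01, "jaw": 1}, {"tx": 0, "ty": 0.4, "tz": 8, "ax": 0, "ay": 0, "az": 0.01, "jaw": 1}]}}

```text
clock: 22.68
tcp_pos: [575.0, -62.6, 47.2]
tcp_rot: [3.14, -0.0, 1.26]
force: [-0.0, -0.6, -1.3]
gripper_width: 0.143
```

```bash
python3 -c "
from h import *
c=capture('wrist');cv2.imwrite('pics/w22.png',c['pixels'][:,:,::-1])
go(575.1,-62.3,45.5,1.26)"
```

```text
t 22.73 pos [575.1 -62.6  47.4] rot [ 3.14 -0.    1.26] w 0.142 F [ 0.3 -0.6 -2.1]
shift cm [ 0.03 -0.01  0.19] turn [ 0.002 -0.    -0.   ] rows 1.0
```

View pics/w22.png

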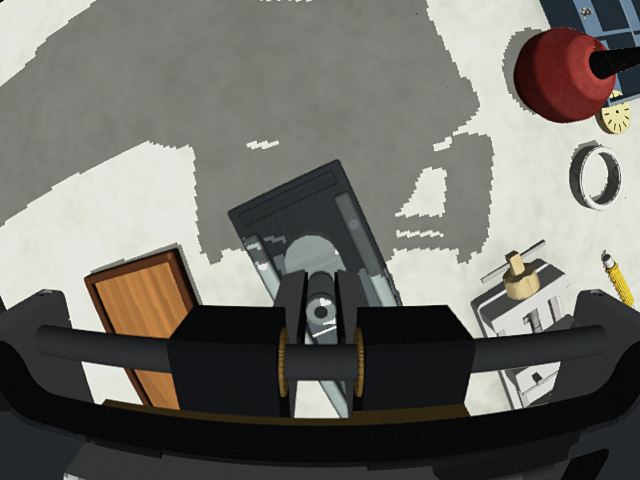

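>>> {"method": "carry_out", "body": {"motion": [{"tx": 0, "ty": 0, "tz": 0.1, "ax": 0, "ay": 0, "az": 0, "jaw": 1}, {"tx": 0, "ty": 0, "tz": 0.2, "ax": 0, "ay": 0, "az": 0, "jaw": 1}, {"tx": 0, "ty": 0, "tz": 0.2, "ax": 0, "ay": 0, "az": 0, "jaw": 1}, {"tx": 0, "ty": 0, "tz": 0.2, "ax": 0, "ay": 0, "az": 0, "jaw": 0.6}, {"tx": 0, "ty": 0, "tz": 0.2, "ax": 0, "ay": 0, "az": 0, "jaw": 0.6}, {"tx": 0, "ty": 0, "tz": 0.2, "ax": 0, "ay": 0, "az": 0, "jaw": 0.6}, {"tx": 0, "ty": 0, "tz": 0.2, "ax": 0, "ay": 0, "az": 0, "jaw": 0.6}, {"tx": 0, "ty": 0, "tz": 0.2, "ax": 0, "ay": 0, "az": 0, "jaw": 0.6}]}}

```text
clock: 23.4
tcp_pos: [574.2, -62.5, 44.5]
tcp_rot: [-3.142, -0.0, 1.26]
force: [0.0, -0.2, 0.4]
gripper_width: 0.396
```

>>> {"method": "carry_out", "body": {"motion": [{"tx": 0, "ty": 0, "tz": -2.5, "ax": 0, "ay": 0, "az": 0, "jaw": 0.6}, {"tx": 0, "ty": 0, "tz": -6, "ax": 0, "ay": 0, "az": 0, "jaw": 0.6}, {"tx": 0, "ty": 0, "tz": -10, "ax": 0, "ay": 0, "az": 0, "jaw": 0.6}, {"tx": 0, "ty": 0, "tz": -14, "ax": 0, "ay": 0, "az": 0, "jaw": 0.6}, {"tx": 0, "ty": 0, "tz": -16, "ax": 0, "ay": 0, "az": 0, "jaw": 0.6}, {"tx": 0, "ty": 0, "tz": -16, "ax": 0, "ay": 0, "az": 0, "jaw": 0.6}]}}

```text
clock: 23.9
tcp_pos: [577.5, -62.6, 209.8]
tcp_rot: [3.132, -0.002, 1.26]
force: [-0.0, 0.3, -0.3]
gripper_width: 0.397
```

```bash
python3 -c "
from h import *
go(370,-330,222,1.0)"
```

```text
t 23.9 pos [577.5 -62.6 209.8] rot [ 3.132e+00 -2.000e-03  1.260e+00] w 0.397 F [-0.   0.3 -0.3]
shift cm [-31.81 -11.55  -1.41] turn [ 0.009 -0.004  0.26 ] rows 9.0
```

Withdraw so the top camera sees the rack clearly.

>>> {"method": "carry_out", "body": {"motion": [{"tx": -30, "ty": -11, "tz": -1.5, "ax": 0, "ay": 0, "az": 0.2, "jaw": 0.6}, {"tx": -30, "ty": -11, "tz": -1.5, "ax": 0, "ay": 0, "az": 0.2, "jaw": 0.6}, {"tx": -30, "ty": -11, "tz": -1.5, "ax": 0, "ay": 0, "az": 0.2, "jaw": 0.6}, {"tx": -30, "ty": -11, "tz": -1.5, "ax": 0, "ay": 0, "az": 0.2, "jaw": 0.6}, {"tx": -30, "ty": -11, "tz": -1.5, "ax": 0, "ay": 0, "az": 0.2, "jaw": 0.6}, {"tx": -30, "ty": -11, "tz": -1.5, "ax": 0, "ay": 0, "az": 0.2, "jaw": 0.6}, {"tx": -30, "ty": -11, "tz": -1.5, "ax": 0, "ay": 0, "az": 0.2, "jaw": 0.6}, {"tx": -30, "ty": -11, "tz": -1.5, "ax": 0, "ay": 0, "az": 0.2, "jaw": 0.6}]}}

```text
clock: 24.57
tcp_pos: [373.8, -317.3, 218.7]
tcp_rot: [-3.139, 0.002, 1.056]
force: [0.3, -1.0, 0.2]
gripper_width: 0.406
```

```bash
cat > chk.py <<'E'
from fit import *
g={38:(600.9,-270.7),30:(592.3,-201.2),22:(583.7,-131.8),14:(575.1,-62.3)}
ey=np.array([-np.sin(.123),np.cos(.123)]);ex=np.array([ey[1],-ey[0]])
for cam,off in (('top',(589,-164.9)),('scene',(587,-168.5))):
    c=capture(cam);W=world(c);cv2.imwrite(f'pics/{cam}_end.png',cv2.resize(c['pixels'][190:340,300:500,::-1] if cam=='top' else c['pixels'][240:390,270:500,::-1],None,fx=3.4,fy=3.4,interpolation=cv2.INTER_CUBIC))
    for D,(x,y) in g.items():
        for r in regions_of(cam,f'die_{D}_center')[:1]:
            p,i=fit(c,r['mask'],D,x,y);q=W[r['mask']];q=q[q[:,2]>48]
            d=p[:2]-off
            print(cam,D,round(r['conf'],2),p.round(2),round(i,3),'rack xy',(d@ex).round(1),(d@ey).round(1),'top z',np.median(q[:,2]).round(1) if len(q) else None)
E
python3 chk.py
```

```text
top 38 0.59 [ 6.0021e+02 -2.6935e+02  3.0000e-02] 0.864 rack xy -1.7 -105.0 top z 57.4
top 30 0.6 [ 5.9386e+02 -2.0018e+02  1.3000e-01] 0.95 rack xy 0.5 -35.6 top z 57.7
top 22 0.59 [ 5.8508e+02 -1.2890e+02  1.5000e-01] 0.93 rack xy 0.5 36.2 top z 57.6
top 14 0.79 [ 5.7457e+02 -6.1960e+01  8.0000e-02] 0.955 rack xy -1.7 103.9 top z 57.6
scene 38 0.63 [ 5.9958e+02 -2.7207e+02  8.0000e-02] 0.948 rack xy -0.2 -104.3 top z 55.4
scene 30 0.72 [ 5.9103e+02 -2.0256e+02  1.5000e-01] 0.917 rack xy -0.2 -34.3 top z 55.1
scene 22 0.58 [ 583.33 -131.88    3.  ] 0.884 rack xy 0.9 36.8 top z 54.9
scene 14 0.82 [ 5.7338e+02 -6.5430e+01  8.0000e-02] 0.908 rack xy -0.9 104.0 top z 53.9
```

View pics/top_end.png

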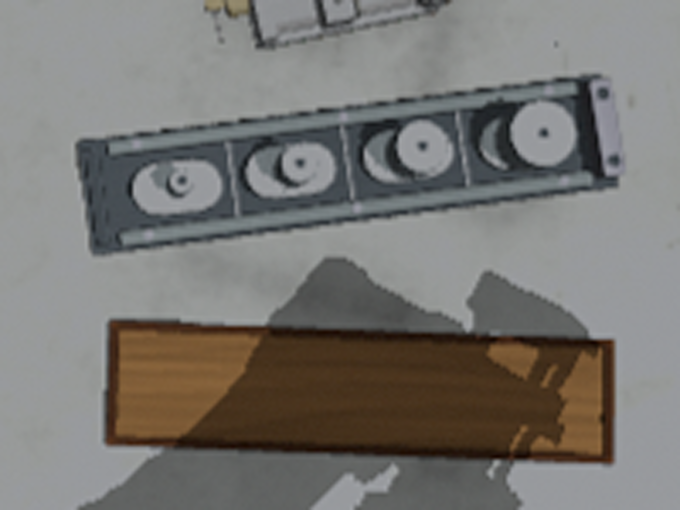

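View pics/scene_end.png

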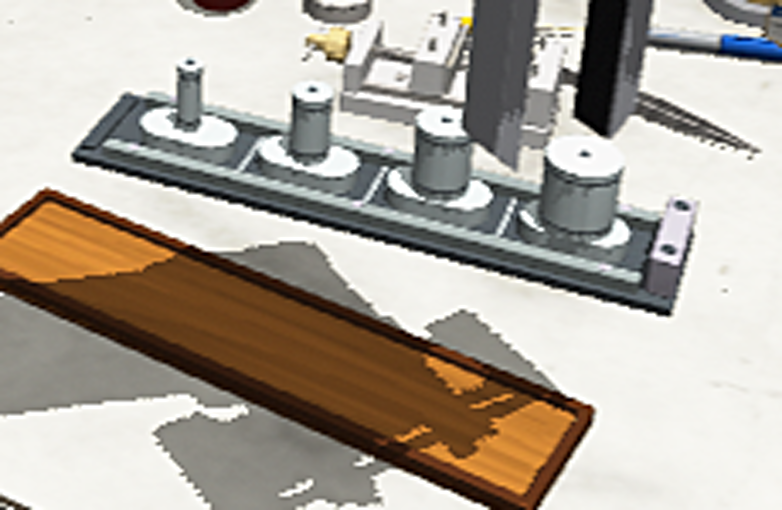

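All four dies stand seated and in the right order, centred within about 2 mm. Handing the job in.

```bash
python3 -c "
from plant import sign_off
print(sign_off())"
```

```text
the job is handed in; nothing more can be done
None
```

All four press dies are in the rack, upright and with their feet down between the rails. From the stop block outwards they run 38, 30, 22, 14. I handed the job in at about 25 s on the robot's clock; no verdict is reported.

**Last checks:** I compared the dies with the rack in the top and scene cameras after withdrawing the arm.
- **Position:** every die measured within about 2 mm of its bay centre, both along and across the rack.
- **Turn:** the feet measured within about 0.1 rad of the rails in the top view. The scene camera gave 0.26 rad for the 22 die from a weaker fit, while the top camera gave 0.03 rad. Both are inside the 0.4 rad limit.
- **Height:** the head tops matched a fully seated die, at about 57.5 mm by the top camera and 54–55.5 mm by the scene camera.

**What disagreed or went wrong:**
- The two fixed cameras differ by about 3 mm in y and 2–3 mm in height, which also showed before anything was moved. I took positions between them, and the wrist camera agreed with that.
- While carrying the 14 die, one wrongly repeated row sent the tool about 42 mm too far. It stayed at carrying height, I saw no contact, and I moved back before placing the die.
- I did not measure the tin, the loupe and the blower again at the end. The arm never worked near them.

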